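# Test the breaker, then hold the cover over the power box for screwing

### The arm

A 6-joint arm with a two-finger parallel gripper is mounted at the origin on the work surface. World frame = base frame: x ahead of the robot, y to its left, z up, the work surface at z = 0. Lengths are in mm, angles in degrees, forces in N, time in s.
With the tool pointing down it reaches from about 375 to 925 mm from the base axis. Payload 5.7 kg.
Tool frame: the origin (TCP) lies midway between the tips of the shut fingers; the grasp point (between the pads) lies 19 mm behind it (env.hold_point_z is the distance from the TCP to the grasp point, in mm); x points along the fingers, y is the direction in which the jaws open and shut, and the axes are right-handed (so a half turn about x gives the same grasp; the last joint's range is limited). The gripper opens to 85 mm and grips with 20 to 120 N. Pads are 22 mm wide; open, the fingers measure 114 mm over their backs; the gripper's body (76 mm by 85 mm) begins 54 mm behind the grasp point. The pads swing forward as they close: fully open they stand 13 mm farther back than shut.
Start: joints at [59.238, 20.558, 86.54, -0, 72.909, -6.595], TCP at [245.63, 547.381, 206.367] pointing down, gripper open.
Joint ranges: [-170.27, 170.27], [-57.76, 135], [12.27, 136.19], [-55.21, 235.2], [11.17, 155.16], [-170.74, 170.74]. Speed limits (degrees/s): [136.94, 136.94, 180, 180, 180, 180].

### API

Orientations are given as a 3x3 rotation matrix whose columns are the frame's x, y, z axes.
In Python, from plant import status, optics, env gives the robot as it stands.
- The arm moves only by the shell command python3 -m jog 'ROWS'. ROWS is JSON, a list of rows, each a list of 5 numbers: the shift along the tool's x, y, z in units of 3 cm (1.0 is 3 cm), then the turn about the tool's x in units of pi/4 rad (1.0 is pi/4 rad), then the closure in counts, from 0 (fully open) to 255 (shut). A call has exactly 5 rows; each row shifts and turns the pose as measured when the row begins, along the tool's axes as they then stand; what a row does not reach is not made up. A row lasts 1/8 s, in which the tool goes at most 62.5 mm and 10.7 degrees, less where a joint would pass 70% of its speed; a pose out of reach is approached as far as the arm can. A call with a number of a shift or a turn outside -1 to 1 is refused whole. A call with a gripper value outside its range is refused whole. The fingers move at their own pace and stop on an object; the grip force is fixed at half the most. Time passes only in rows, so rows that do not move let the fingers close, or fill a call up. It gives the time, the measured TCP pose, the force and the opening at its end, in the units of the state.
- status.observe(): the state, without advancing time (a new reading comes with each control period).
- optics.capture(name): name is "scene" or "side" or "wrist"; returns a dict with "frame" (420x560x3 uint8, red, green, blue), "fx", "fy", "cx", "cy" (pixels), "R" (3x3) and "t" (3): a world point X has camera coordinates R X + t; the wrist camera has in their place "mount" (4x4, takes a point from camera to tool coordinates, whose origin is the TCP and whose axes are the tool frame's). Camera axes: x right, y down, z forward; pixel columns grow to the right and rows downward; lengths in mm; the calibration is good to about 2 mm. A picture is of the moment at which its call begins: read the wrist's pose just before it. There is no depth.
- env.job_done(): hands the job in, once; it reports no verdict.
The state is a dict: "time": time; "joint_pos": joint angles; "qd": joint speeds; "effort": joint torques, N m; "tcp_pos": TCP position; "tcp_rot": TCP orientation; "force": force on the tool from outside, world axes, zero at the start; "moment": the same for the moment, N m; "finger_gap": finger opening in mm.
Only numpy, scipy, OpenCV 4.12 (cv2) and the standard library are available. Lean on these libraries where they do the work, as an engineer would, in place of code of your own. Each camera call takes 0.05 s, during which the arm holds its last target.

### The job

Test the puppet workshop's grey power box before it is closed up: press the yellow test button until the red lever drops, then push the lever back up until it rests again in its upright position. Then pick up the aluminium cover plate by its black handle and hold it level about one centimetre above the open half of the box, the right way round and without touching the box, so that each of the three brass threaded holes shows fully through its own hole in the plate; finish still holding it there, for a workmate to drive the screws. Leave the other things on the bench where they are.

Things in the scene. Friction and masses are not known exactly. Their poses are not given: they have to be found in the camera images.
- box: Power box, fixed to the bench, 120 (x) x 220 (y) x 60 mm (z). Origin: centre of its underside; x points away from the robot, within 0.3 rad. Its -y half is open on top (outer 120 x 110 mm, 5 mm walls, centre at y = -0.055), with three posts inside that carry the brass threaded holes flush with the rim. Its +y half is the breaker module, flat top at z = 0.060, with button and lever on it.
- insert0 (a point): Top centre of a brass threaded hole (16 mm outer, 6 mm bore) in the open half, flush with the rim: box frame (0.040, -0.021, 0.060) m.
- insert1 (a point): The same, box frame (0.040, -0.089, 0.060) m.
- insert2 (a point): The same, the single one on the side near the robot, box frame (-0.040, -0.055, 0.060) m.
- button_top (a point): Centre of the top of the round yellow test button, 28 mm in diameter, standing 14 mm proud of the module: box frame (0.020, 0.035, 0.074) m when up; it presses straight down.
- button (a joint): Travel of the test button, m: 0 up, 0.007 fully down. Springs back when released. It takes 1.2 N to start and about 4 to 5 N fully down; the lever is tripped at about 0.0035, so press to the bottom.
- lever (a joint): Lever angle, rad: 0 = up (on its stop, leaning 0.22 past vertical to the box's +x), 1.02 = dropped (0.80 from vertical, towards the box's -x). Hinge along the box's y. It falls by its own weight (60 g) to whichever side of vertical (0.22) it is on, in about a second; hardly any friction.
- lever_hinge (a point): A point on the lever's hinge axis, fixed, box frame (0.030, 0.085, 0.062) m. Black round cheeks of 11 mm radius stand at both sides of the lever here, up to box z = 0.073.
- lever_tip (a point): Middle of the red lever's free end, 50 mm from its hinge. The lever is 12 mm thick and 16 mm wide (box y) over its outer 30 mm, a 10 mm rod below, smooth and slippery. Up: box frame (0.041, 0.085, 0.111); dropped: (-0.006, 0.085, 0.097). To set it up, push it from its -x side towards the box's +x until it is past vertical.
- cover: Loose aluminium cover plate, 110 mm (x) x 100 mm (y) x 4 mm, 0.15 to 0.31 kg with its handle. Origin: centre of the plate's underside; z up. It lies flat on the bench at the start. It fits when its axes are parallel to the box's (x with x) and its origin is over box (0, -0.055).
- cover_hole0 (a point): Centre, at the underside, of a 14 mm hole through the plate: plate frame (0.040, 0.034, 0) m. Belongs over insert0.
- cover_hole1 (a point): The same, plate frame (0.040, -0.034, 0) m. Belongs over insert1.
- cover_hole2 (a point): The same, the single one at the other end, plate frame (-0.040, 0, 0) m. Belongs over insert2.
- cover_handle (a point): Middle of the black bow handle's bar, plate frame (0, 0, 0.032) m, over the centre of mass. The bar is 50 mm long (plate x), 14 mm wide (y), 20 mm tall (22 to 42 mm above the underside), on two posts 10 mm thick at x = -0.020 and 0.020; 18 mm free under the bar.
- screw_dish: A round steel dish, 72 mm across, 16 mm tall, with screws; bystander, leave it. Origin: centre of its underside.
- spool_white: A thread spool with white thread, 40 mm across, 52 mm tall; bystander, leave it. Origin: centre of its underside.
- spool_blue: A thread spool with blue thread, 40 mm across, 52 mm tall; bystander. Origin: centre of its underside.
- driver: An orange-handled screwdriver lying beyond the box and plate; bystander. Origin: under the middle of it.
- paint_green: A white paint bottle with green cap, 52 mm across, 130 mm tall; bystander. Origin: centre of its underside.
- paint_pot: A small glass jar with red cap, 60 mm across, 60 mm tall; bystander. Origin: centre of its underside.
- mug: A white mug, 80 mm across, 90 mm tall; bystander. Origin: centre of its underside.
- brush: A wooden-handled brush lying at the side; bystander. Origin: under the middle of it.
There are look-alikes about, which are no part of the job. There is more than one size of the cover; the job needs the smallest.

How it is judged (in metres and radians):
On the way, in this order (a step that is already met when the one before it is completed fails the run):
1. The test button is pushed in (value of joint button above 0.0025 m).
2. The lever has dropped (value of joint lever above 0.92 rad), for 0.1 s.
3. The lever is back up on its stop and the button is out (value of joint lever below 0.06 rad and value of joint button below 0.0015 m), for 0.2 s.
4. The cover plate is lifted off the bench in the fingers (height (world z) of cover above 0.03 m and contact force between the fingers and cover above 1 N), for 0.2 s.
At the end, for the whole second after the job is handed in: The fingers hold the cover plate still and level (within 0.07 rad), its underside 4 to 20 mm above the rim of the box and not touching the box, each of its three holes within 4 mm (horizontally) of its own threaded hole; the lever is up on its stop (below 0.06 rad) and the button is out (all of step 3 and horizontal distance between cover_hole0 and insert0 below 0.004 m and horizontal distance between cover_hole1 and insert1 below 0.004 m and horizontal distance between cover_hole2 and insert2 below 0.004 m and z of cover in the frame of box between 0.064 and 0.08 m and angle between cover's own z axis and vertical below 0.07 rad and contact force between cover and box below 0.2 N and contact force between the fingers and cover above 1 N and linear speed of cover below 0.02 m/s and angular speed of cover below 0.15 rad/s); the arm keeps its last pose, push and grip.
It fails at once if Another thing on the bench is shifted by more than 30 mm or tipped over (distance of any of screw_dish, spool_white, spool_blue, driver, paint_green, paint_pot, mug, brush from where it was at the start of the episode above 0.03 m or angle between any of screw_dish, spool_white, spool_blue, paint_green, paint_pot, mug's own z axis and vertical above 0.5 rad).
It also fails if it takes over 64 s, if anything falls off the work surface, if the arm or the gripper's body presses on something with over 40 N, if the wrist force passes 120 N, or if a joint passes its speed limit or range.

## Working session

There is one attempt and no reset: what is moved stays moved. The work goes in short steps, Python scripts to look and compute and a shell command to move; the robot and the scene stay as the last step left them, time stands still between calls to the robot, and variables do not carry over. Pictures are saved under pics/ and viewed, and the job is handed in when it is done.

```bash
ls -la; mkdir -p pics
python3 - <<'E'
from plant import status, optics, env
import cv2,numpy as np
s=status.observe(); print(s); print(env.hold_point_z)
for n in ["scene","side","wrist"]:
    c=optics.capture(n); cv2.imwrite(f"pics/{n}0.png",c["frame"][:,:,::-1])
    print(n,{k:v for k,v in c.items() if k!="frame"})
E
```

```text
total 12
drwxr-xr-x  3 agent agent 4096 Dec  7 13:55 .
drwxr-xr-x 23 root  root  4096 Dec  7 13:55 ..
drwxr-xr-x  2 agent agent 4096 Dec  7 13:55 pics
{'time': 0.0, 'joint_pos': array([ 5.92374634e+01,  2.06000027e+01,  8.65993467e+01,  7.33396243e-04,
        7.29092971e+01, -6.59284408e+00]), 'qd': array([-0.08463373, -0.03399303,  0.02969322, -0.09640967,  0.00321322,
        0.06974781]), 'effort': array([ 8.15600259e-06, -5.27609682e+01, -2.78630179e+01, -1.20736322e-04,
        1.26857695e-02,  9.26481334e-06]), 'tcp_pos': array([245.26973591, 546.77249069, 205.52977071]), 'tcp_rot': array([[-9.80403220e-04,  4.09443017e-01,  9.12335166e-01],
       [-1.62316878e-03,  9.12333751e-01, -4.09444126e-01],
       [-9.99998202e-01, -1.88229430e-03, -2.29859826e-04]]), 'force': array([-0.02737568,  0.18268328, -0.4174879 ]), 'moment': array([ 0.00535752, -0.00301825,  0.02672946]), 'finger_gap': 85.5622891912586}
18.700000000000003
scene {'fx': 402.79854416557845, 'fy': 402.79854416557845, 'cx': 278.87644906687416, 'cy': 210.48070599557784, 'R': array([[-0.3417296 ,  0.9396511 ,  0.01
[... 245 characters left out ...]
23, 'cy': 216.4704764071546, 'R': array([[ 0.84347822, -0.5369712 ,  0.01436722],
       [-0.38061726, -0.61632204, -0.68940383],
       [ 0.37904484,  0.57602871, -0.72423472]]), 't': array([-456.15405861,  275.30151527, 1127.70130661])}
wrist {'fx': 309.57407187252494, 'fy': 309.57407187252494, 'cx': 278.56877251102594, 'cy': 212.08033848945192, 'mount': array([[ 1.09164300e-03, -3.02848127e-01,  9.53038205e-01,
        -1.67888175e+02],
       [ 9.99999184e-01, -3.01249093e-04, -1.24116203e-03,
         1.32720248e+00],
       [ 6.62985490e-04,  9.53038783e-01,  3.02847551e-01,
        -7.76373620e+01],
       [ 0.00000000e+00,  0.00000000e+00,  0.00000000e+00,
         1.00000000e+00]])}
```

View pics/scene0.png

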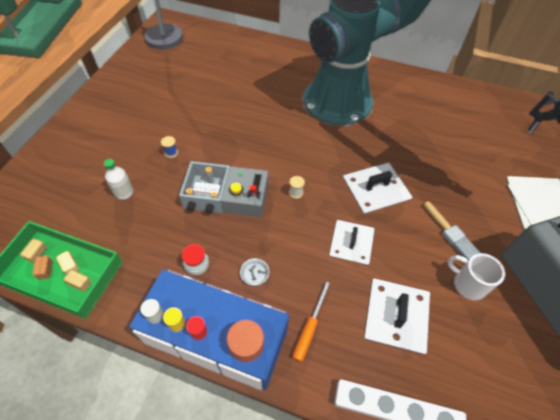

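View pics/side0.png

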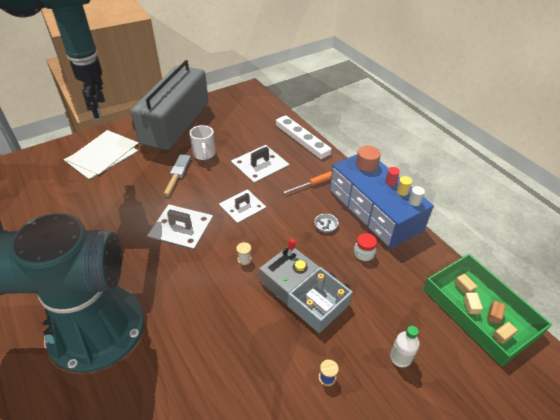

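View pics/wrist0.png

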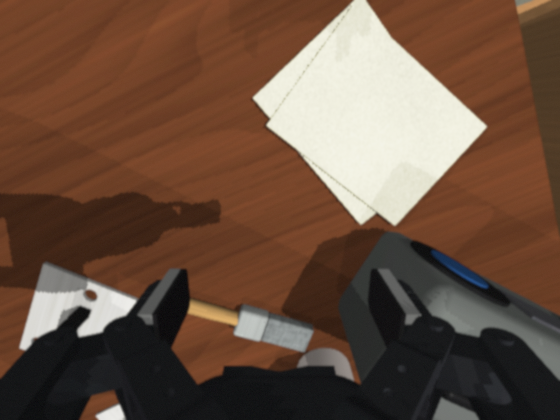

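The scene image shows the box at about (225,190), with the button at (236,188), the lever at (253,188) and the posts at the left. There are three handled plates, at (378,186), (353,241) and (398,315). The one at (353,241) looks smallest. Next I'll take close crops and measure the sizes.

```bash
cat > h.py <<'E'
import cv2,numpy as np
from plant import status, optics, env
def cap(n,name=None):
    s=status.observe(); c=optics.capture(n)
    f=c["frame"]
    if name: cv2.imwrite(f"pics/{name}.png",f[:,:,::-1])
    if n=="wrist":
        M=np.array(c["mount"]); T=np.eye(4); T[:3,:3]=s["tcp_rot"]; T[:3,3]=s["tcp_pos"]
        W=T@M; c["Rw"]=W[:3,:3]; c["o"]=W[:3,3]
    else:
        c["Rw"]=c["R"].T; c["o"]=-c["R"].T@c["t"]
    return c
def ray(c,p,z):
    d=c["Rw"]@np.array([(p[0]-c["cx"])/c["fx"],(p[1]-c["cy"])/c["fy"],1.])
    return c["o"]+d*(z-c["o"][2])/d[2]
def proj(c,X):
    q=c["Rw"].T@(np.asarray(X,float)-c["o"]); return np.array([c["fx"]*q[0]/q[2]+c["cx"],c["fy"]*q[1]/q[2]+c["cy"]])
def crop(c,name,x0,x1,y0,y1,k):
    cv2.imwrite(f"pics/{name}.png",cv2.resize(c["frame"][y0:y1,x0:x1,::-1],None,fx=k,fy=k,interpolation=cv2.INTER_CUBIC))
E
python3 - <<'E'
from h import *
c=cap("scene"); d=cap("side")
crop(c,"s_box",165,315,145,235,5); crop(c,"s_pl",325,445,160,260,6); crop(d,"d_box",250,360,225,335,5);crop(d,"d_pl",140,290,140,250,5)
for cam,n in((c,"scene"),(d,"side")):
    hsv=cv2.cvtColor(cam["frame"],cv2.COLOR_RGB2HSV)
    m=((hsv[...,1]<50)&(hsv[...,2]>150)).astype(np.uint8)
    cs,_=cv2.findContours(m,cv2.RETR_EXTERNAL,cv2.CHAIN_APPROX_NONE)
    for k in cs:
        if 400<cv2.contourArea(k)<8000:
            W=np.array([ray(cam,p,4)[:2] for p in k[:,0]]).astype(np.float32)
            r=cv2.minAreaRect(W); print(n,k[:,0].mean(0).round(),np.round(r[0],1),np.round(r[1],1),round(r[2],1))
E
```

```text
scene [397. 405.] [876.5 376.1] [ 56.1 268.9] 5.7
scene [176. 351.] [ 931.9 -119.9] [220.5  20. ] 89.9
scene [398. 316.] [675.6 333.9] [155.9 142.4] 5.4
scene [254. 271.] [691.3 -25.4] [74.2 72.4] 81.6
scene [473. 263.] [460.  494.6] [209.9 122.7] 28.2
scene [352. 242.] [521.  182.9] [115.8 104.8] 5.5
scene [535. 198.] [207.9 656.5] [182.1 159.4] 17.2
scene [119. 182.] [ 569.1 -492.5] [124.   55.7] 53.2
scene [377. 186.] [319.  205.8] [143.8 156.5] 39.9
scene [230. 184.] [ 461.2 -212.9] [132.1 233. ] 12.1
scene [110.  43.] [  -2.5 -886.4] [283.4  88.7] 1.1
side [404. 350.] [ 611.7 -457.4] [94.2 54.3] 26.1
side [300. 277.] [ 525.1 -160.7] [128.6 231.3] 12.1
side [183. 225.] [321.  203.3] [140.4 154.6] 39.6
side [242. 206.] [520.7 178.6] [114.3 103.7] 5.3
side [260. 163.] [676.7 331.8] [155.2 140. ] 5.6
side [102. 153.] [226.6 662.1] [233.3 181. ] 26.3
side [202. 141.] [558.  544.2] [206.2  85.4] 65.1
side [ 45. 136.] [ 81.8 884. ] [182.2  91.3] 0.2
side [303. 136.] [891.7 383.2] [ 73.5 286.6] 5.7
side [27. 68.] [ 164.2 1557.8] [1185.3  236.7] 80.4
```

View pics/s_box.png

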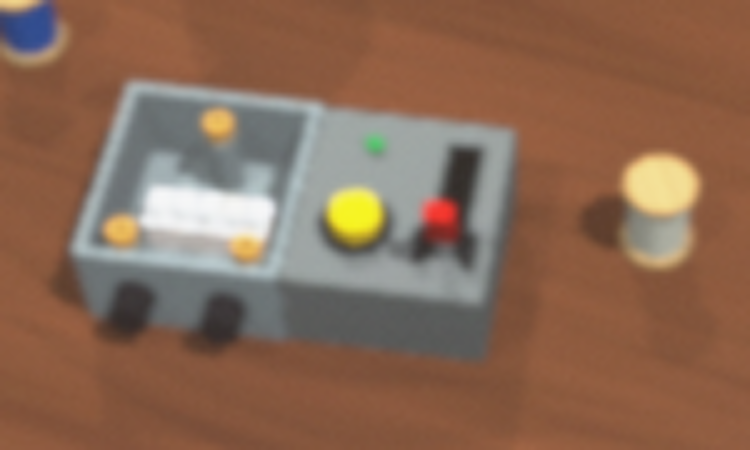

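View pics/s_pl.png

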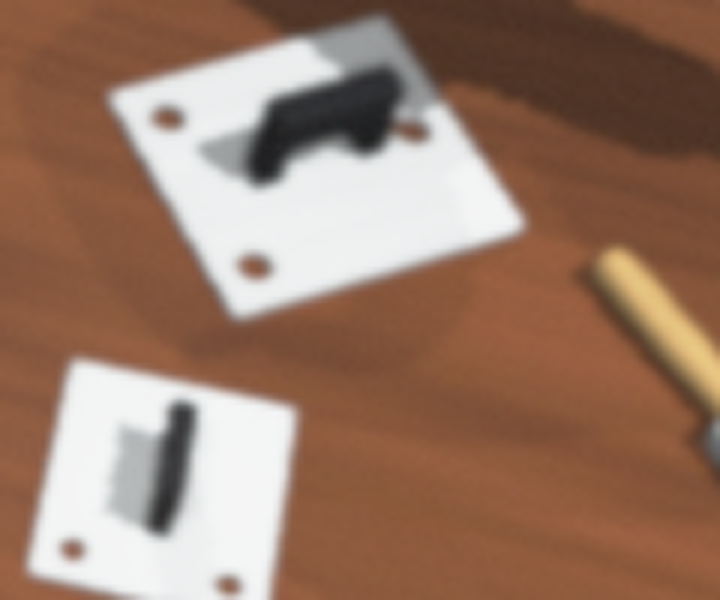

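View pics/d_box.png

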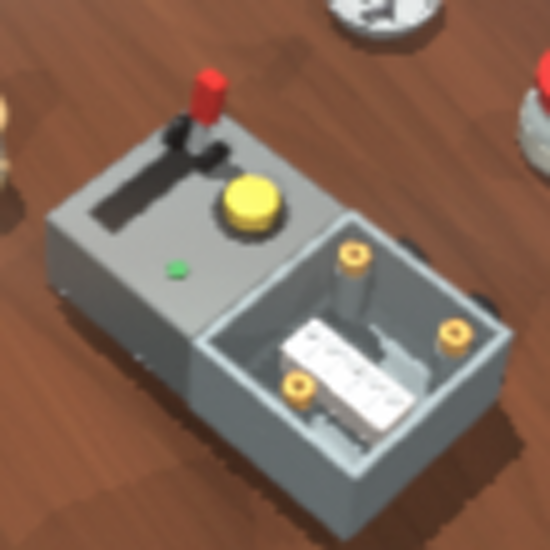

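View pics/d_pl.png

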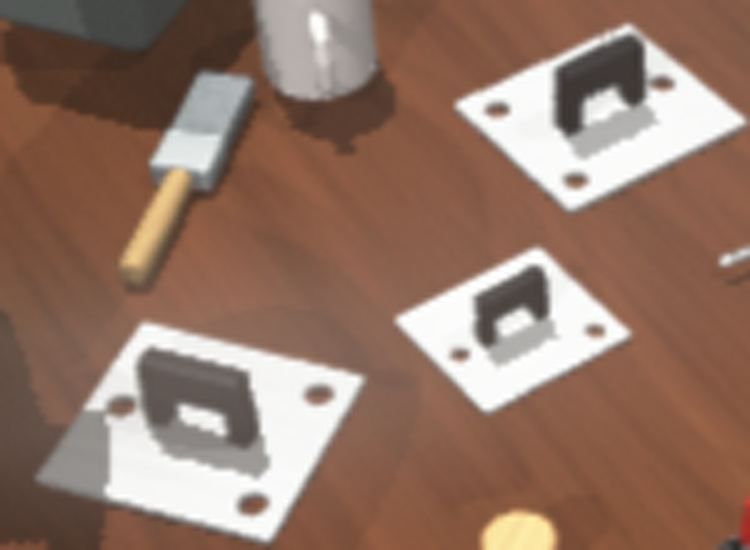

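The smallest plate is the middle one: scene (352,242), side (242,206), measured about 115x104 mm, against 155x141 for the other two. Its hole pair is on the far side. Next: box pose from the brass inserts, plate pose from its holes and outline.

```bash
cat > pose.py <<'E'
from h import *
import sys
def kabsch(A,B):
    a=A-A.mean(0); b=B-B.mean(0)
    th=np.arctan2((a[:,0]*b[:,1]-a[:,1]*b[:,0]).sum(),(a*b).sum())
    R=np.array([[np.cos(th),-np.sin(th)],[np.sin(th),np.cos(th)]])
    t=B.mean(0)-R@A.mean(0); return th,t,np.linalg.norm((A@R.T+t)-B,axis=1)
def blobs(cam,m,amin=8):
    n,l,st,ce=cv2.connectedComponentsWithStats(m.astype(np.uint8))
    return [(ce[i],st[i,4]) for i in range(1,n) if st[i,4]>=amin]
if __name__=="__main__":
    for n in("scene","side"):
        c=cap(n); f=c["frame"]; hsv=cv2.cvtColor(f,cv2.COLOR_RGB2HSV)
        H,S,V=[hsv[...,i].astype(int) for i in range(3)]
        for nm,m,z in(("brass",(H>10)&(H<24)&(S>110)&(V>150),60),("yellow",(H>=25)&(H<35)&(S>150)&(V>120),70),("red",((H<5)|(H>175))&(S>170)&(V>110),100),("green",(H>45)&(H<80)&(S>100)&(V>60),60),("hole",(V<140)&(S>60),4)):
            for p,a in blobs(c,m):
                w=ray(c,p,z)
                if 380<w[0]<640 and -330<w[1]<250 and a<400: print(n,nm,p.round(1),a,w.round(1))
E
python3 pose.py
```

```text
scene brass [195.4 150.7] 43 [ 423.6 -312.6   60. ]
scene brass [208.2 169.5] 28 [ 473.9 -248.3   60. ]
scene brass [259.8 166.5] 8 [ 413.2 -118.8   60. ]
scene brass [296.8 179.3] 72 [419.5  -7.4  60. ]
scene brass [188.5 190.9] 27 [ 559.2 -265.4   60. ]
scene brass [213.9 194.4] 17 [ 545.9 -197.3   60. ]
scene brass [298.2 196.4] 17 [472.8  14.5  60. ]
scene brass [295.9 244.7] 9 [613.6  55.4  60. ]
scene yellow [235.7 188. ] 83 [ 512.7 -148.    70. ]
scene red [253.1 188.2] 33 [517.4 -95.1 100. ]
scene hole [306.9 188.2] 45 [397.1  18.9   4. ]
scene hole [254.  189.8] 44 [ 455.8 -121.     4. ]
scene hole [235.9 192.1] 21 [ 481.8 -166.1    4. ]
scene hole [303.4 211.1] 376 [475.9  34.    4. ]
scene hole [282.9 201.2] 13 [464.4 -30.2   4. ]
scene hole [326.8 241.8] 8 [546.4 121.5   4. ]
scene hole [310.8 256.9] 110 [603.7  95.5   4. ]
scene hole [311.8 262.5] 76 [618.  102.6   4. ]
scene hole [356.2 264.6] 10 [584.1 210.3   4. ]
scene hole [316.9 271.1] 10 [636.4 121.9   4. ]
side brass [243.6 244.9] 34 [423.1  -8.3  60. ]
side brass [299.7 269.3] 13 [ 507.1 -158.8   60. ]
side brass [320.6 276.1] 27 [ 540.8 -205.4   60. ]
side brass [340.6 291.9] 32 [ 554.9 -271.8   60. ]
side brass [309.3 302.8] 26 [ 469.3 -256.2   60. ]
side yellow [301.5 267.2] 8 [ 510.2 -161.7   70. ]
side red [291.2 243.6] 60 [ 517.  -100.8  100. ]
side hole [255.7 185.9] 12 [603.  233.3   4. ]
side hole [299.5 269. ] 22 [ 533.5 -124.2    4. ]
```

```bash
cat >> h.py <<'E'
def need(target,head=None):
    s=status.observe(); R=np.array(s["tcp_rot"]); d=np.asarray(target)-s["tcp_pos"]
    u=R.T@d/30; h=np.degrees(np.arctan2(R[1,2],R[0,2]))
    print("t",round(s["time"],2),"tcp",np.round(s["tcp_pos"],1),"head",round(h,2),"gap",round(s["finger_gap"],1),"F",np.round(s["force"],1))
    print("units x,y,z:",np.round(u,3), "turn" , None if head is None else round(-(head-h)/45,3), "tilt",np.round(R[2,1:],4))
def b2w(b,p):
    th=b[2]; return np.array([b[0]+np.cos(th)*p[0]-np.sin(th)*p[1],b[1]+np.sin(th)*p[0]+np.cos(th)*p[1],p[2]])
E
python3 - <<'E'
from h import *; from pose import kabsch
A=np.array([[40,-21],[40,-89],[-40,-55.]])
for B in ([[545.9,-197.3],[559.2,-265.4],[473.9,-248.3]],[[540.8,-205.4],[554.9,-271.8],[469.3,-256.2]]):
    th,t,e=kabsch(A,np.array(B)); print(np.degrees(th),t,e)
E
python3 -m jog '[[0,-1,0,-0.2,255],[0,-1,0,-0.2,255],[0,-1,0,-0.2,255],[0,-1,0,-0.2,255],[0,-1,0,0,255]]'; python3 -c "
from h import *
need([497,-159,205],11)"
```

```text
11.767750028036904 [ 502.06325795 -185.87523869] [1.05281333 0.57975547 0.47716441]
12.405225790305717 [ 496.82928849 -193.61509419] [0.41479613 0.18430265 0.39213352]
time: 0.98
tcp_pos: [230.5, 399.9, 205.8]
tcp_rot: [[0.001, -0.228, 0.974], [0.001, 0.974, 0.228], [-1.0, 0.001, 0.001]]
force: [0.2, -0.1, -0.5]
finger_gap: -0.0
t 0.97 tcp [230.5 399.9 205.8] head 13.2 gap -0.0 F [ 0.2 -0.1 -0.5]
units x,y,z: [ 1.3000e-02 -2.0166e+01  4.3950e+00] turn 0.049 tilt [0.0009 0.0008]
```

```bash
python3 -m jog '[[0,-1,0.25,0.025,255],[0,-1,0.25,0,255],[0,-1,0.25,0,255],[0,-1,0.25,0,255],[0,-1,0.25,0,255]]'; python3 -m jog '[[0,-1,0.25,0,255],[0,-1,0.25,0,255],[0,-1,0.25,0,255],[0,-1,0.25,0,255],[0,-1,0.25,0,255]]';python3 -m jog '[[0,-1,0.2,0,255],[0,-1,0.2,0,255],[0,-1,0.2,0,255],[0,-1,0.2,0,255],[0,-1,0.2,0,255]]'; python3 -c "
from h import *
need([440,-202,205],12.1)"
```

```text
time: 1.6
tcp_pos: [300.3, 256.9, 206.5]
tcp_rot: [[0.003, -0.211, 0.978], [0.002, 0.978, 0.211], [-1.0, 0.002, 0.003]]
force: [0.0, 0.3, 0.1]
finger_gap: 0.3
time: 2.22
tcp_pos: [371.0, 113.5, 207.5]
tcp_rot: [[0.006, -0.211, 0.978], [0.003, 0.978, 0.211], [-1.0, 0.002, 0.006]]
force: [0.0, 0.3, -0.3]
finger_gap: -0.5
time: 2.85
tcp_pos: [434.1, -31.9, 208.4]
tcp_rot: [[0.009, -0.21, 0.978], [0.003, 0.978, 0.21], [-1.0, 0.002, 0.009]]
force: [0.5, -0.3, 0.2]
finger_gap: 0.3
t 2.85 tcp [434.1 -31.9 208.4] head 12.13 gap 0.3 F [ 0.5 -0.3  0.2]
units x,y,z: [ 0.094 -5.585 -0.999] turn 0.001 tilt [0.0015 0.0092]
```

```bash
python3 -m jog '[[0,-1,-0.18,0,255],[0,-1,-0.18,0,255],[0,-1,-0.18,0,255],[0,-1,-0.18,0,255],[0,-1,-0.18,0,255]]'; python3 -m jog '[[0,-0.6,-0.1,0,255],[0,0,0,0,255],[0,0,0,0,255],[0,0,0,0,255],[0,0,0,0,255]]'; python3 -c "
from h import *
need([440,-202,205],12.1)
c=cap('wrist','w1')"
```

```text
time: 3.48
tcp_pos: [440.4, -189.7, 208.6]
tcp_rot: [[0.011, -0.21, 0.978], [0.003, 0.978, 0.21], [-1.0, 0.0, 0.012]]
force: [0.4, 0.4, 0.6]
finger_gap: 0.2
time: 4.1
tcp_pos: [441.0, -207.4, 208.5]
tcp_rot: [[0.011, -0.209, 0.978], [0.004, 0.978, 0.209], [-1.0, 0.002, 0.012]]
force: [-0.7, -0.3, -0.2]
finger_gap: -0.1
t 4.1 tcp [ 441.  -207.4  208.5] head 12.06 gap -0.1 F [-0.7 -0.3 -0.2]
units x,y,z: [0.117 0.182 0.004] turn -0.001 tilt [0.0019 0.0116]
```

View pics/w1.png

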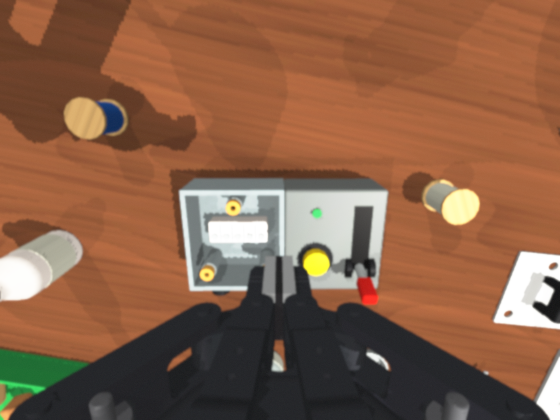

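The wrist view shows inserts at (233,208) and (207,273), with insert0 hidden behind the fingers. The button is at (316,262), the red lever tip at (368,290) and the spool at (450,200). I'll measure from it.

Run:
```python
from h import *
from pose import blobs
c=cap('wrist'); hsv=cv2.cvtColor(c['frame'],cv2.COLOR_RGB2HSV); H,S,V=[hsv[...,i].astype(int) for i in range(3)]
for nm,m,z in(("brass",(H>10)&(H<24)&(S>130)&(V>150),60),("yellow",(H>=25)&(H<35)&(S>150)&(V>120),74),("red",((H<5)|(H>175))&(S>170)&(V>90),105)):
    for p,a in blobs(c,m,15):
        w=ray(c,p,z)
        if a<900: print(nm,p.round(1),a,w.round(1))
# predictions
for b in([502.1,-185.9,np.radians(11.8)],[496.8,-193.6,np.radians(12.4)],[499.5,-189.7,np.radians(12.1)]):
    print([proj(c,b2w(b,p)).round(1) for p in([40,-21,60],[40,-89,60],[-40,-55,60],[20,35,74],[41,85,111])])
```

```text
brass [26.7  3.3] 29 [ 322.8 -457.3   60. ]
brass [49.2  4.1] 57 [ 319.3 -438.1   60. ]
brass [308.3   2.1] 190 [ 270.4 -215.9   60. ]
brass [373.1   8.5] 706 [ 263.2 -158.9   60. ]
brass [29.  23.6] 720 [ 338.4 -456.    60. ]
brass [35.2  5.6] 20 [ 323.  -450.2   60. ]
brass [406.2   6.8] 28 [ 255.9 -130.7   60. ]
brass [236.2  11.7] 29 [ 290.8 -276.5   60. ]
brass [288.8  18.4] 63 [ 286.1 -229.9   60. ]
brass [323.4  18.2] 35 [ 279.6 -199.8   60. ]
brass [348.7  25.5] 601 [ 280.4 -176.3   60. ]
brass [388.8  27.2] 32 [ 274.2 -140.7   60. ]
brass [297.7  40.2] 792 [ 301.3 -218.3   60. ]
brass [340.6  63.3] 558 [ 311.6 -175.    60. ]
brass [320.8  83.1] 88 [ 331.9 -188.8   60. ]
brass [344.5  86.8] 206 [ 330.3 -166.    60. ]
brass [359.   86.5] 26 [ 327.2 -152.6   60. ]
brass [389.4  86.7] 21 [ 321.4 -124.4   60. ]
brass [77.6 98.5] 23 [ 393.6 -413.    60. ]
brass [153.4  99.8] 29 [ 379.6 -341.9   60. ]
brass [174.6 112.4] 117 [ 386.9 -320.8   60. ]
brass [534.6 109.8] 17 [311.9  19.7  60. ]
brass [543.8 113.1] 15 [312.9  29.9  60. ]
brass [304.9 116.3] 15 [ 364.1 -196.4   60. ]
bras
[... 792 characters left out ...]
 309. ] 52 [ 610.3 -295.    60. ]
brass [279.6 349.6] 25 [ 643.3 -161.8   60. ]
brass [182.9 356. ] 50 [ 678.5 -279.6   60. ]
brass [172.5 364.2] 18 [ 694.2 -291.1   60. ]
brass [520.2 380.7] 508 [627.  156.8  60. ]
brass [  6.6 412.7] 103 [ 824.3 -503.7   60. ]
yellow [315.9 262.7] 505 [ 509.1 -150.4   74. ]
red [367.  291.4] 404 [514.5 -99.7 105. ]
[array([266.4, 277.1]), array([207.4, 276.9]), array([234.1, 211. ]), array([317.2, 267.6]), array([370.8, 304.5])]
[array([261.1, 272. ]), array([201.8, 272.4]), array([227.4, 205.4]), array([311.7, 261.7]), array([365.5, 297.8])]
[array([263.8, 274.6]), array([204.7, 274.7]), array([230.8, 208.3]), array([314.5, 264.7]), array([368.2, 301.2])]
```

```bash
python3 -c "
from h import *
need([510,-150.5,95],12.1)"
```

```text
t 4.2 tcp [ 441.  -207.6  208.5] head 12.05 gap -0.1 F [ 0.5 -0.3 -0.4]
units x,y,z: [3.817 1.373 2.602] turn -0.001 tilt [0.0018 0.0116]
```

```bash
python3 -m jog '[[0.4,0.3,0.65,0,255],[0.8,0.35,0.65,0,255],[0.8,0.35,0.65,0,255],[0.8,0.35,0.65,0,255],[0.6,0,0,0,255]]'; python3 -c "
from h import *
need([510,-150.5,78],12.1)
need([510,-150.5,78],12.1)
c=cap('scene'); crop(c,'p1',165,315,145,235,5)
c=cap('side'); crop(c,'p2',230,380,200,320,5)"
```

```text
time: 4.82
tcp_pos: [514.7, -150.0, 107.1]
tcp_rot: [[0.017, -0.209, 0.978], [0.001, 0.978, 0.209], [-1.0, -0.003, 0.017]]
force: [-0.3, -0.3, 0.2]
finger_gap: 0.0
t 4.83 tcp [ 514.7 -150.   107.1] head 12.08 gap 0.0 F [-0.3 -0.3  0.2]
units x,y,z: [ 0.968  0.02  -0.171] turn -0.0 tilt [-0.0026  0.0167]
t 4.83 tcp [ 514.7 -150.   107.1] head 12.08 gap 0.0 F [-0.3 -0.3  0.2]
units x,y,z: [ 0.968  0.02  -0.171] turn -0.0 tilt [-0.0026  0.0167]
```

View pics/p1.png

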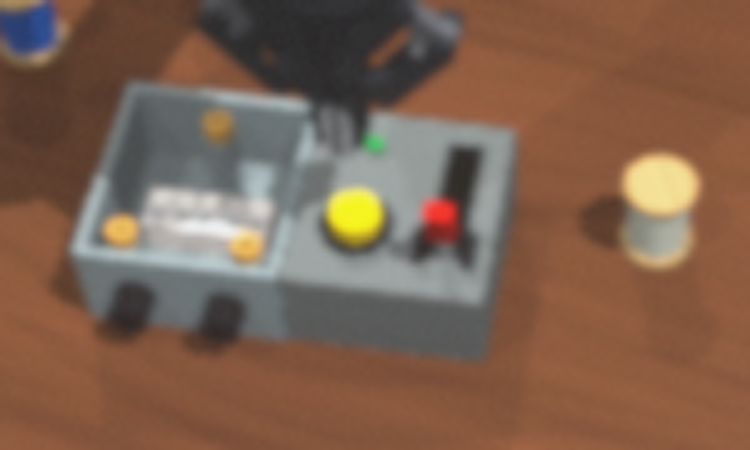

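View pics/p2.png

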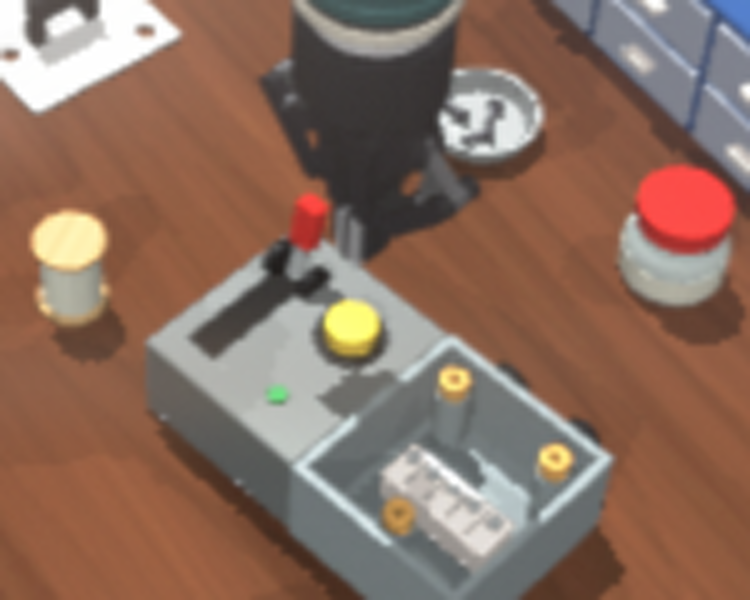

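The fingertips hang above the button, at about scene (233,175) and side (302,252). I'll check these against the projected TCP.

```bash
python3 - <<'E'
from h import *
s=status.observe()
for n in("scene","side"):
    c=cap(n); print(n,proj(c,s['tcp_pos']),proj(c,s['tcp_pos']+[5,0,0]),proj(c,s['tcp_pos']+[0,5,0]))
E
python3 -m jog '[[0.2,0,-0.1,0,255],[0.2,0,-0.04,0,255],[0.2,0,0,0,255],[0.2,0,0,0,255],[0,0,0,0,255]]'; python3 -c "
from h import *
need([510,-150.5,74],12.1)"
```

```text
scene [234.04638218 179.26820716] [233.26927285 180.69790856] [235.82852162 179.80856965]
side [300.30652946 255.23645607] [301.90898529 254.43340764] [299.20781777 253.94350586]
time: 5.65
tcp_pos: [510.3, -153.3, 84.8]
tcp_rot: [[0.02, -0.206, 0.978], [-0.001, 0.978, 0.206], [-1.0, -0.005, 0.019]]
force: [0.2, 0.2, 0.1]
finger_gap: -0.1
t 5.65 tcp [ 510.3 -153.3   84.8] head 11.91 gap -0.1 F [0.2 0.2 0.1]
units x,y,z: [0.359 0.096 0.001] turn -0.004 tilt [-0.0049  0.0189]
```

```bash
python3 -m jog '[[0.2,0.08,0,0,255],[0.12,0,0,0,255],[0.1,0,0,0,255],[0.08,0,0,0,255],[0.08,0,0,0,255]]'; python3 -c "
from h import *
need([510,-150.5,67],12.1)"
```

```text
time: 6.28
tcp_pos: [510.6, -150.8, 66.4]
tcp_rot: [[0.02, -0.207, 0.978], [-0.001, 0.978, 0.207], [-1.0, -0.005, 0.019]]
force: [-0.5, 0.4, 0.3]
finger_gap: -0.1
t 6.28 tcp [ 510.6 -150.8   66.4] head 11.93 gap -0.1 F [-0.5  0.4  0.3]
units x,y,z: [-0.021  0.014 -0.017] turn -0.004 tilt [-0.0052  0.0194]
```

```bash
python3 -c "
from h import *
c=cap('scene'); crop(c,'p3',165,315,145,235,5)
c=cap('side'); crop(c,'p4',230,380,200,320,5)"
```

```text
(no output)
```

View pics/p3.png

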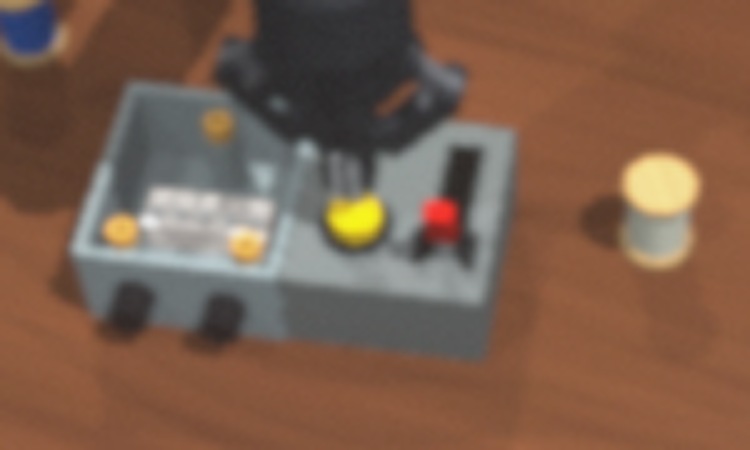

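View pics/p4.png

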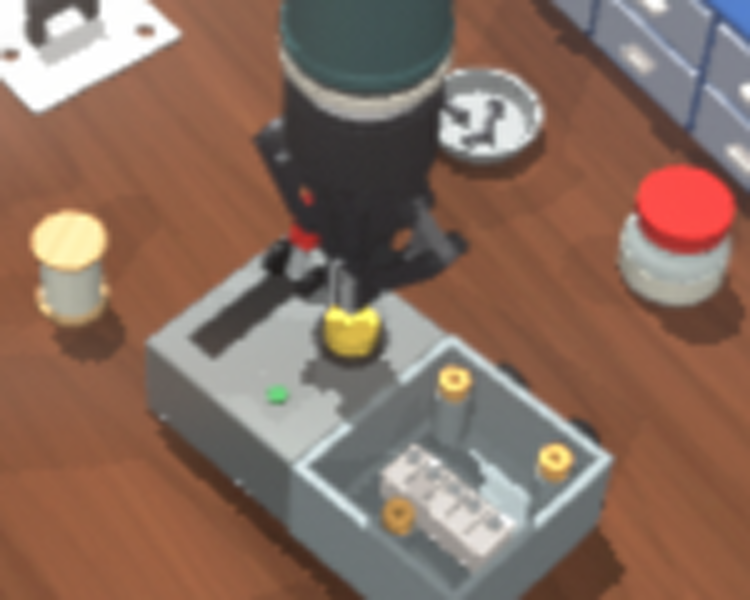

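The fingertips appear to hover just above the button's centre in both views, and no force has built up yet. I'll continue down in small steps.

```bash
python3 -m jog '[[0.08,0,0,0,255],[0.08,0,0,0,255],[0.08,0,0,0,255],[0,0,0,0,255],[0,0,0,0,255]]'; python3 -c "
from h import *
need([510,-150.5,60],12.1)
c=cap('scene'); crop(c,'p5',165,315,145,235,5)"
```

```text
time: 7.0
tcp_pos: [510.7, -150.9, 58.7]
tcp_rot: [[0.02, -0.206, 0.978], [-0.001, 0.978, 0.206], [-1.0, -0.005, 0.019]]
force: [0.3, 0.7, -0.4]
finger_gap: 0.1
t 7.0 tcp [ 510.7 -150.9   58.7] head 11.92 gap 0.1 F [ 0.3  0.7 -0.4]
units x,y,z: [-0.045  0.016 -0.019] turn -0.004 tilt [-0.0051  0.0192]
```

View pics/p5.png

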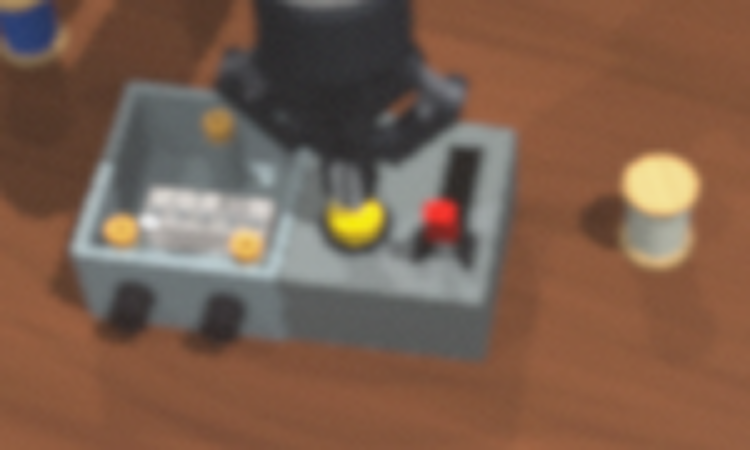

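```bash
python3 -m jog '[[0.06,0,0,0,255],[0.06,0,0,0,255],[0.06,0,0,0,255],[0,0,0,0,255],[0,0,0,0,255]]'; python3 -c "
from h import *
need([510,-150.5,60],12.1)
c=cap('scene'); crop(c,'p6',165,315,145,235,5)
c=cap('side'); crop(c,'p7',230,380,200,320,5)"
```

```text
time: 7.68
tcp_pos: [510.8, -150.9, 52.9]
tcp_rot: [[0.02, -0.206, 0.978], [-0.001, 0.978, 0.207], [-1.0, -0.005, 0.019]]
force: [0.8, -0.0, -0.4]
finger_gap: -0.2
t 7.67 tcp [ 510.8 -150.9   52.9] head 11.92 gap -0.2 F [ 0.8 -0.  -0.4]
units x,y,z: [-0.236  0.016 -0.018] turn -0.004 tilt [-0.0051  0.0193]
```

View pics/p6.png

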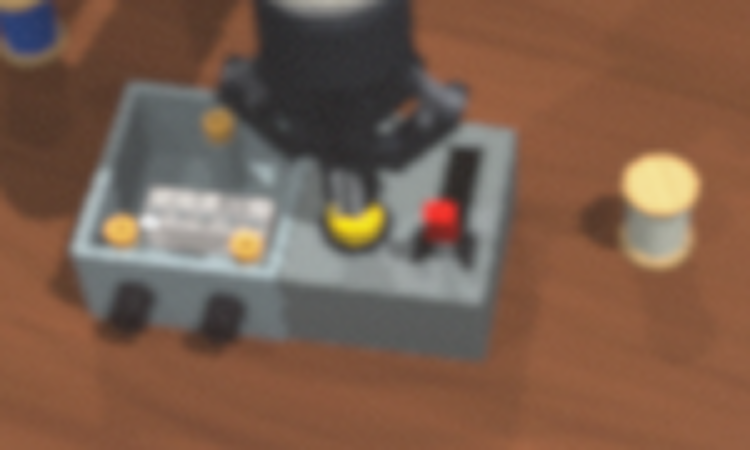

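View pics/p7.png

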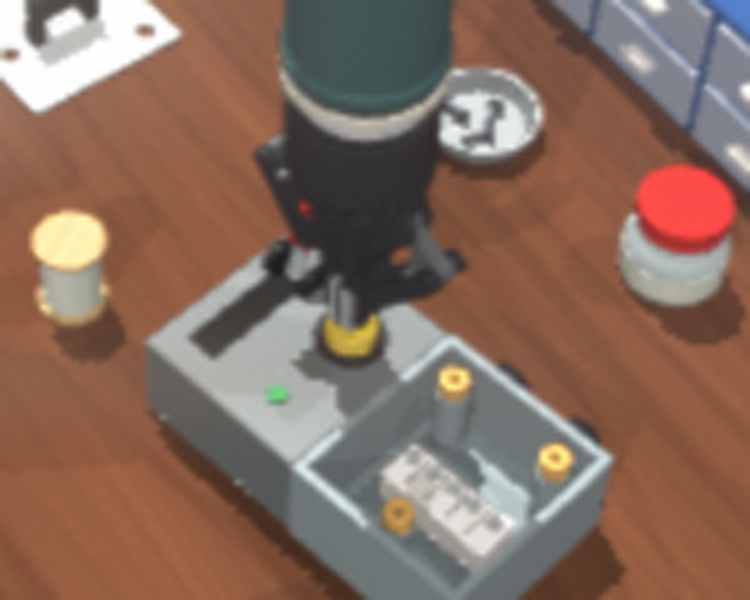

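Run:
```python
from h import *
s=status.observe(); print(s['joint_pos'].round(2), s['effort'].round(1))
for n,(x0,x1,y0,y1) in(("scene",(165,315,145,235)),("side",(230,380,200,320))):
    c=cap(n); f=cv2.resize(np.ascontiguousarray(c['frame'][y0:y1,x0:x1,::-1]),None,fx=5,fy=5,interpolation=cv2.INTER_CUBIC)
    for dz,col in((0,(255,0,255)),(20,(255,255,0)),):
        p=(proj(c,s['tcp_pos']+[0,0,dz])-[x0,y0])*5; cv2.circle(f,tuple(int(v) for v in p),3,col,-1)
    p=(proj(c,b2w([499.5,-189.2,.211],[20,35,74]))-[x0,y0])*5; cv2.circle(f,tuple(int(v) for v in p),3,(0,0,255),-1)
    cv2.imwrite(f'pics/m_{n}.png',f)
```

```text
[ -24.2    25.58  104.98    0.55   48.37 -126.48] [ -0.  -49.4 -18.9   0.   -0.1  -0. ]
```

View pics/m_side.png

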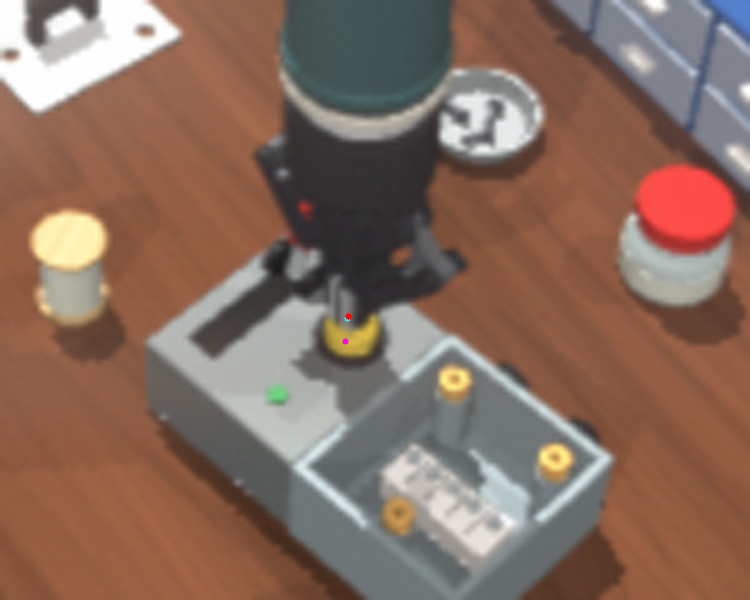

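View pics/m_scene.png

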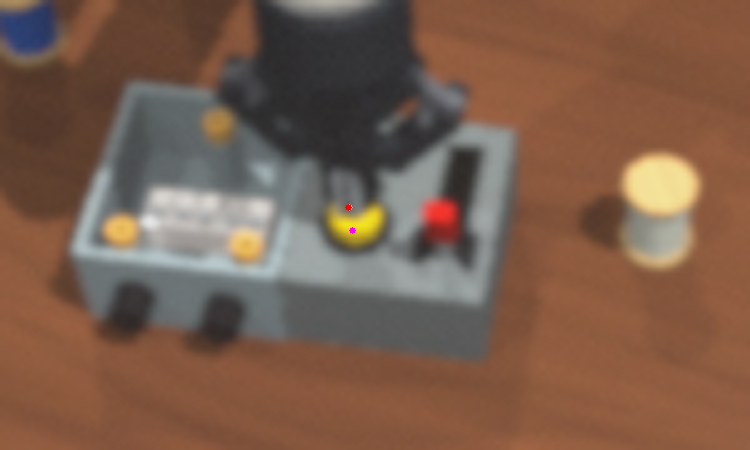

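```bash
python3 -m jog '[[0.06,0,0,0,255],[0.06,0,0,0,255],[0.06,0,0,0,255],[0,0,0,0,255],[0,0,0,0,255]]'; python3 -c "
from h import *
need([510,-150.5,60],12.1)
c=cap('side'); crop(c,'p8',230,380,200,320,5)"
```

```text
time: 8.5
tcp_pos: [511.1, -151.0, 47.5]
tcp_rot: [[0.02, -0.206, 0.978], [-0.001, 0.978, 0.207], [-1.0, -0.005, 0.02]]
force: [-0.8, 0.3, 2.1]
finger_gap: -0.4
t 8.5 tcp [ 511.1 -151.    47.5] head 11.92 gap -0.4 F [-0.8  0.3  2.1]
units x,y,z: [-0.416  0.02  -0.024] turn -0.004 tilt [-0.0054  0.0196]
```

View pics/p8.png

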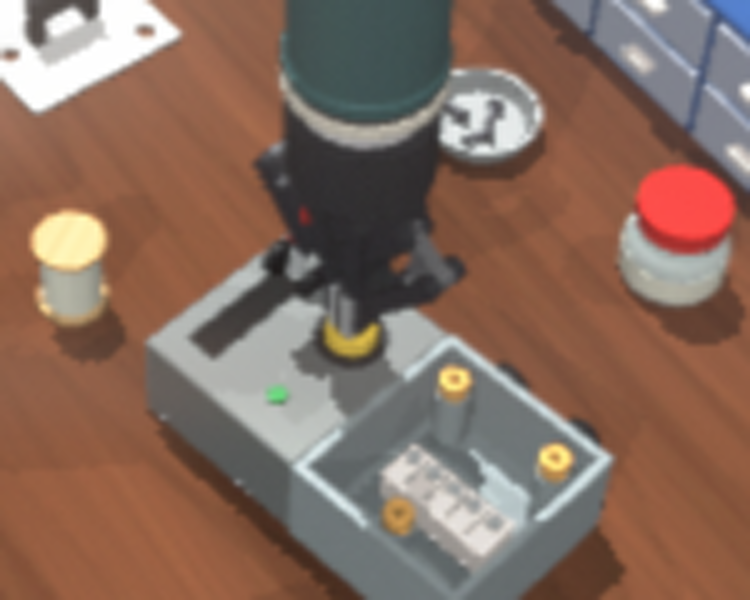

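Contact at 2.1 N, so the button is partly down. I'll keep pressing.

```bash
python3 -m jog '[[0.06,0,0,0,255],[0.06,0,0,0,255],[0.06,0,0,0,255],[0.06,0,0,0,255],[0.06,0,0,0,255]]'; python3 -c "
from h import *
need([510,-150.5,60],12.1)
c=cap('scene'); crop(c,'p9',165,315,145,235,5)
c=cap('side'); crop(c,'p10',230,380,200,320,5)"
```

```text
time: 9.18
tcp_pos: [511.2, -151.0, 41.6]
tcp_rot: [[0.021, -0.207, 0.978], [-0.002, 0.978, 0.207], [-1.0, -0.006, 0.02]]
force: [-7.6, 2.7, 31.1]
finger_gap: -0.1
t 9.18 tcp [ 511.2 -151.    41.6] head 11.95 gap -0.1 F [-7.6  2.7 31.1]
units x,y,z: [-0.614  0.022 -0.024] turn -0.003 tilt [-0.0061  0.02  ]
```

View pics/p9.png

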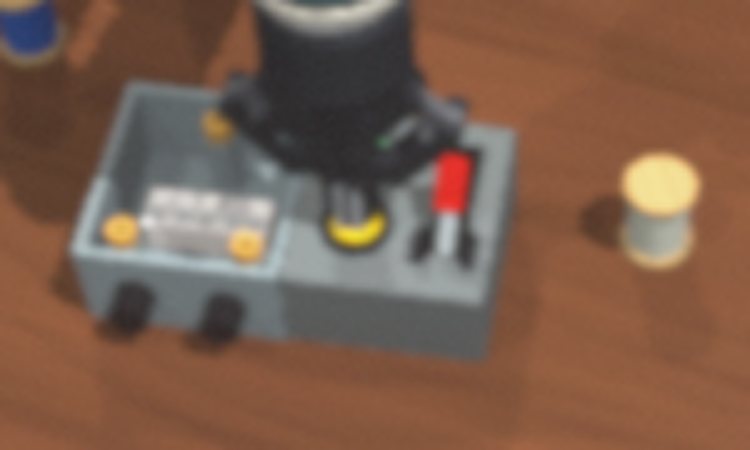

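View pics/p10.png

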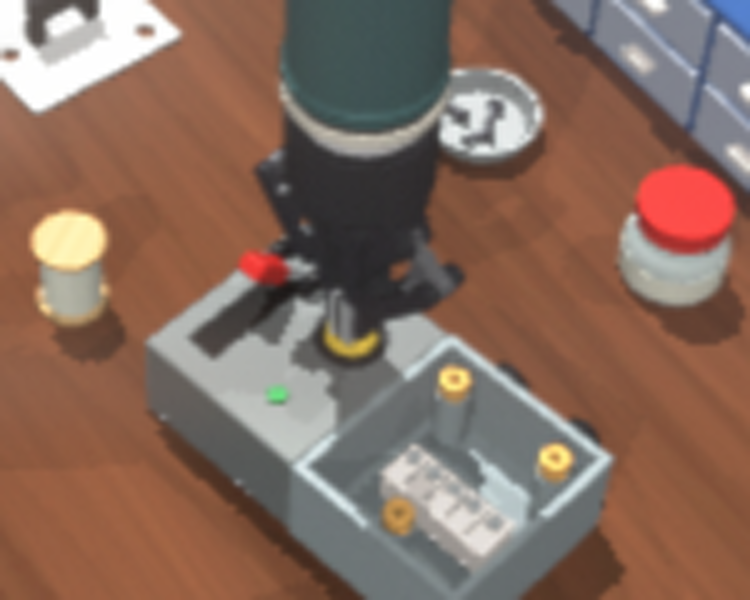

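The lever has dropped (red now lies towards the robot) and the button bottomed at 31 N. I'll retreat upward, then triangulate the true heights, because the contact height came out about 20 mm lower in reading than expected.

```bash
python3 -m jog '[[-0.5,0,0,0,255],[-0.8,0,0,0,255],[-0.8,0,0,0,255],[-0.6,0,-0.5,0,255],[0,0,0,0,255]]'
python3 - <<'E'
from h import *
need([510,-150.5,60],12.1)
s=cap("scene"); d=cap("side")
def tri(p,q):
    A=[];b=[]
    for c,x in((s,p),(d,q)):
        v=c["Rw"]@np.array([(x[0]-c["cx"])/c["fx"],(x[1]-c["cy"])/c["fy"],1]); v/=np.linalg.norm(v)
        P=np.eye(3)-np.outer(v,v); A.append(P); b.append(P@c["o"])
    X=np.linalg.solve(sum(A),sum(b)); return X.round(1),np.linalg.norm(A[0]@X-b[0]).round(1)
print("i0",tri((213.9,194.4),(320.6,276.1)));print("i1",tri((188.5,190.9),(340.6,291.9)));print("i2",tri((208.2,169.5),(309.3,302.8)))
print("cams",s["o"].round(),d["o"].round())
crop(s,'q1',185,335,120,230,5)
crop(d,'q2',230,380,180,290,5)
cap('wrist','w2')
E
```

```text
time: 9.9
tcp_pos: [495.5, -154.3, 123.9]
tcp_rot: [[0.023, -0.207, 0.978], [-0.002, 0.978, 0.207], [-1.0, -0.007, 0.022]]
force: [0.6, 0.5, 0.2]
finger_gap: 0.2
t 9.9 tcp [ 495.5 -154.3  123.9] head 11.94 gap 0.2 F [0.6 0.5 0.2]
units x,y,z: [2.14  0.037 0.453] turn -0.004 tilt [-0.007   0.0217]
i0 (array([ 543. , -201. ,   53.8]), np.float64(1.5))
i1 (array([ 556.8, -268.6,   54.9]), np.float64(1.0))
i2 (array([ 470.8, -252.2,   54.1]), np.float64(1.4))
cams [1084.  167.  928.] [  62. -725. 1013.]
```

View pics/q1.png

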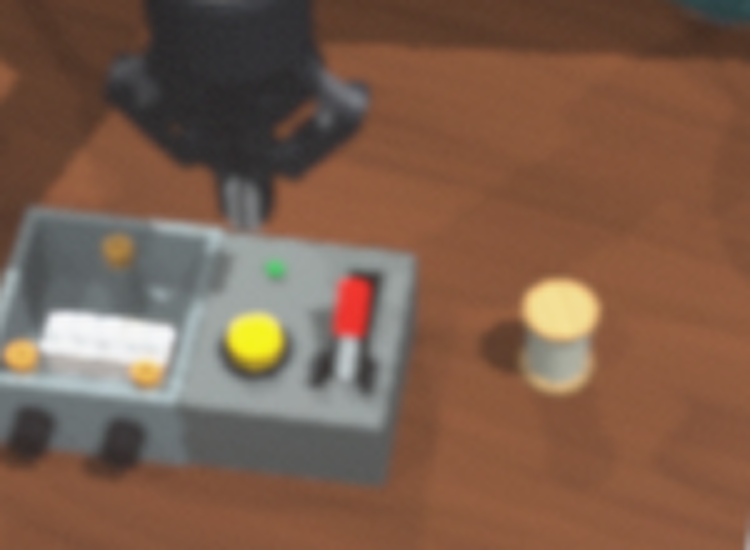

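View pics/q2.png

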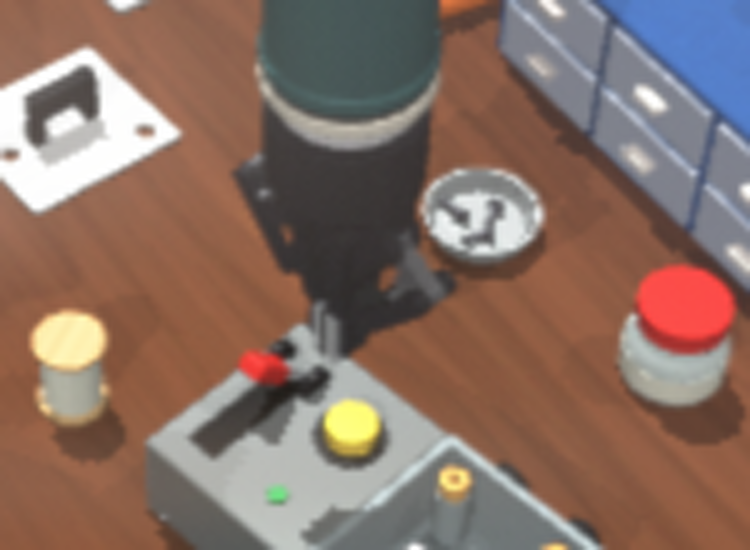

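View pics/w2.png

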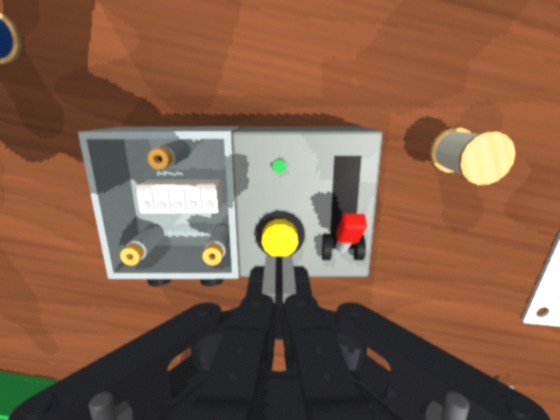

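The wrist view now shows all three inserts, at about (159,158), (213,255) and (131,254), with the button at (280,238) and the lever down. I'll use it to check camera height and box pose.

```bash
cat > pnp.py <<'E'
from h import *
def insert_px(c):
    hsv=cv2.cvtColor(c['frame'],cv2.COLOR_RGB2HSV); H,S,V=[hsv[...,i].astype(int) for i in range(3)]
    m=((H>12)&(H<26)&(S>140)&(V>110)).astype(np.uint8)
    return m
E
python3 - <<'E'
from pnp import *
c=cap('wrist'); f=c['frame']
hsv=cv2.cvtColor(f,cv2.COLOR_RGB2HSV)
px=[]
for (x,y) in((213,255),(131,254),(159,158)):
    w=f[y-16:y+17,x-16:x+17]; h=hsv[y-16:y+17,x-16:x+17].astype(int)
    m=((h[...,0]>10)&(h[...,0]<30)&(h[...,1]>120)).astype(np.uint8)
    k=max(cv2.findContours(m,cv2.RETR_EXTERNAL,cv2.CHAIN_APPROX_NONE)[0],key=cv2.contourArea)
    (cx,cy),r=cv2.minEnclosingCircle(k); M=cv2.moments(k); print((x-16+cx,y-16+cy),r,(x-16+M['m10']/M['m00'],y-16+M['m01']/M['m00']))
    px.append((x-16+cx,y-16+cy))
H,S,V=[hsv[...,i] for i in range(3)]
m=((H>=25)&(H<35)&(S>150)&(V>120)).astype(np.uint8)
k=max(cv2.findContours(m,cv2.RETR_EXTERNAL,cv2.CHAIN_APPROX_NONE)[0],key=cv2.contourArea)
(cx,cy),r=cv2.minEnclosingCircle(k); print("btn",cx,cy,r)
for p in px: print(ray(c,p,60).round(1))
print('btn',ray(c,(cx,cy),74).round(1))
f2=cv2.resize(f[110:300,60:400,::-1],None,fx=2.3,fy=2.3,interpolation=cv2.INTER_CUBIC); cv2.imwrite('pics/w2c.png',f2)
E
```

```text
(211.92920398712158, 254.59292030334473) 10.850772857666016 (212.008, 254.8544)
(131.0, 255.0) 11.70479965209961 (130.65382716049382, 254.84345679012347)
(159.2391300201416, 158.0) 11.929813385009766 (159.13664874551972, 158.3826164874552)
btn 279.186767578125 239.99072265625 18.623559951782227
[ 540.2 -199.6   60. ]
[ 554.6 -264.7   60. ]
[ 470.  -248.7   60. ]
btn [ 509.9 -149.7   74. ]
```

View pics/w2c.png

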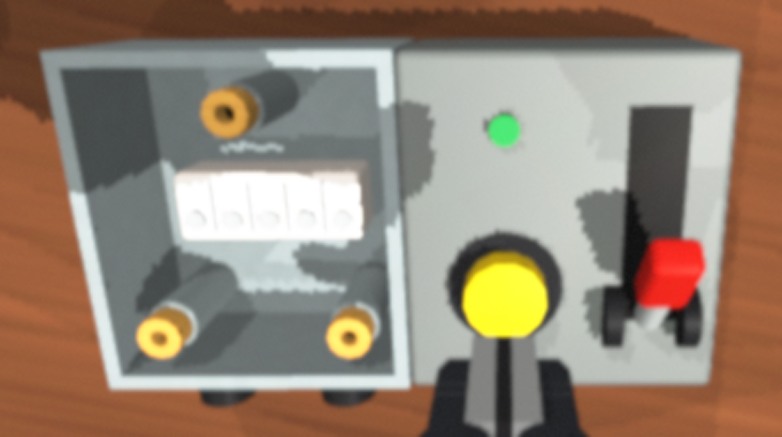

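```bash
python3 -c "
from h import *
need(b2w([497,-186.7,np.radians(12.1)],[-50,85,90]),12.1)"
```

```text
t 10.1 tcp [ 495.3 -153.7  122.3] head 11.97 gap -0.0 F [ 0.2 -0.7 -0.1]
units x,y,z: [ 1.03   1.749 -1.867] turn -0.003 tilt [-0.0052  0.0196]
```

```bash
python3 -m jog '[[0,0.4,-0.9,0,255],[0,0.7,-0.9,0,255],[0.4,0.65,-0.2,0,255],[0.8,0,0,0,255],[0.6,0,0,0,255]]'; python3 -c "
from h import *
need(b2w([497,-186.7,np.radians(12.1)],[-50,85,61]),12.1)
c=cap('scene'); crop(c,'r1',185,335,120,230,5)
c=cap('side'); crop(c,'r2',200,350,180,290,5)"
```

```text
time: 10.72
tcp_pos: [426.1, -113.4, 62.7]
tcp_rot: [[0.019, -0.208, 0.978], [-0.0, 0.978, 0.208], [-1.0, -0.004, 0.019]]
force: [-1.2, -0.6, -0.1]
finger_gap: -0.1
t 10.72 tcp [ 426.1 -113.4   62.7] head 11.99 gap -0.1 F [-1.2 -0.6 -0.1]
units x,y,z: [ 0.06  -0.052  0.132] turn -0.002 tilt [-0.0041  0.0187]
```

View pics/r1.png

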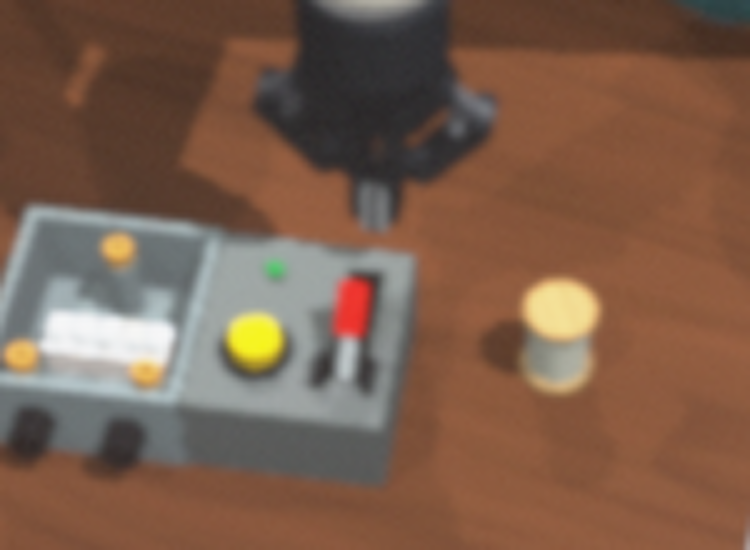

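View pics/r2.png

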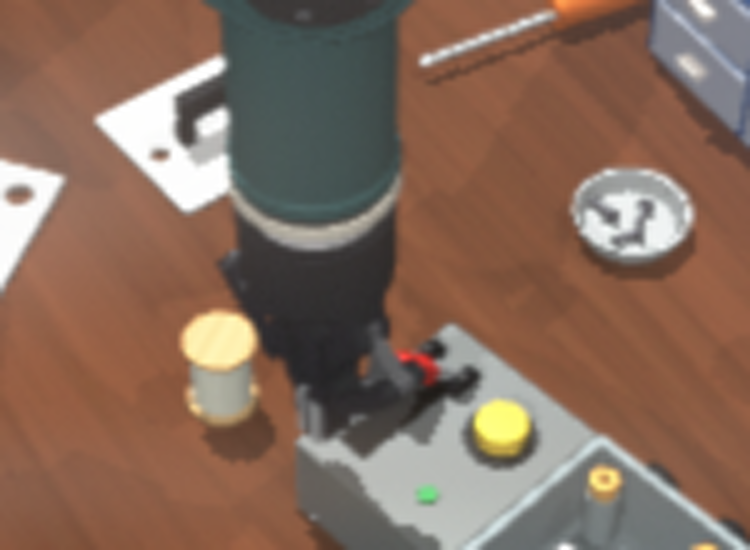

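The shut fingers stand on the robot side of the dropped lever, in line with it. Now pushing away.

```bash
python3 -m jog '[[0,-0.05,0.35,0,255],[0,0,0.35,0,255],[0,0,0.35,0,255],[0,0,0.35,0,255],[0,0,0,0,255]]'; python3 -c "
from h import *
need(b2w([497,-186.7,np.radians(12.1)],[16,85,61]),12.1)
c=cap('scene'); crop(c,'r3',185,335,120,230,5)"
```

```text
time: 11.45
tcp_pos: [472.0, -105.8, 64.2]
tcp_rot: [[0.019, -0.208, 0.978], [0.0, 0.978, 0.208], [-1.0, -0.004, 0.019]]
force: [-0.1, -0.8, 0.3]
finger_gap: 0.2
t 11.45 tcp [ 472.  -105.8   64.2] head 11.99 gap 0.2 F [-0.1 -0.8  0.3]
units x,y,z: [0.12  0.025 0.782] turn -0.002 tilt [-0.0038  0.0188]
```

View pics/r3.png

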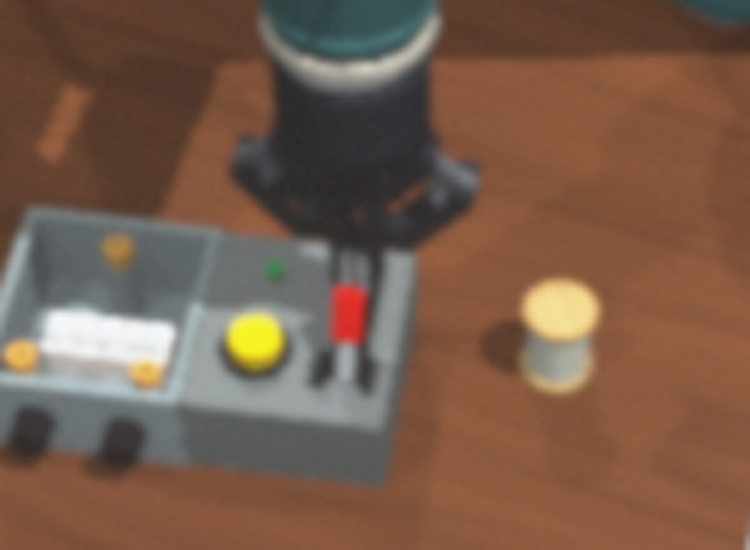

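The lever is beginning to rise in front of the fingers. Continuing.

```bash
python3 -m jog '[[0.05,0,0.25,0,255],[0.05,0,0.2,0,255],[0,0,0.2,0,255],[0,0,0.1,0,255],[0,0,0,0,255]]'; python3 -c "
from h import *
need(b2w([497,-186.7,np.radians(12.1)],[16,85,61]),12.1)
c=cap('scene'); crop(c,'r4',185,335,120,230,5)
c=cap('side'); crop(c,'r5',200,350,180,290,5)"
```

```text
time: 12.12
tcp_pos: [494.2, -100.6, 61.1]
tcp_rot: [[0.018, -0.207, 0.978], [0.001, 0.978, 0.207], [-1.0, -0.003, 0.018]]
force: [-0.0, 0.1, -0.9]
finger_gap: 0.2
t 12.12 tcp [ 494.2 -100.6   61.1] head 11.97 gap 0.2 F [-0.   0.1 -0.9]
units x,y,z: [0.005 0.009 0.024] turn -0.003 tilt [-0.003   0.0175]
```

View pics/r4.png

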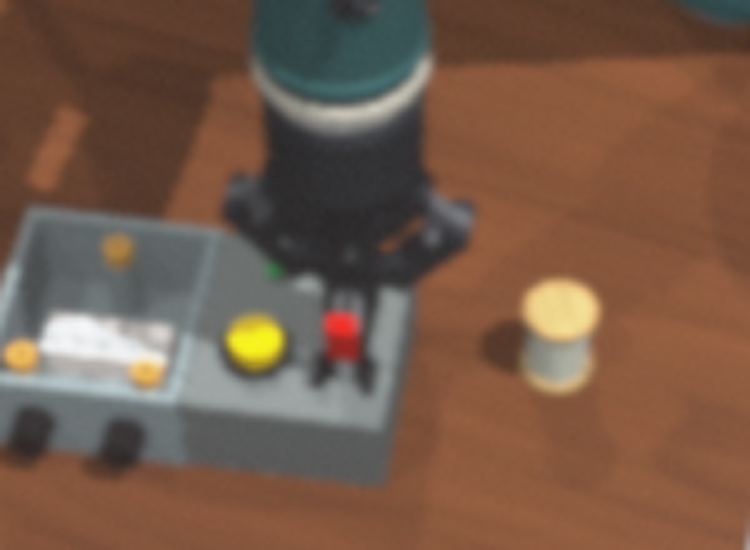

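View pics/r5.png

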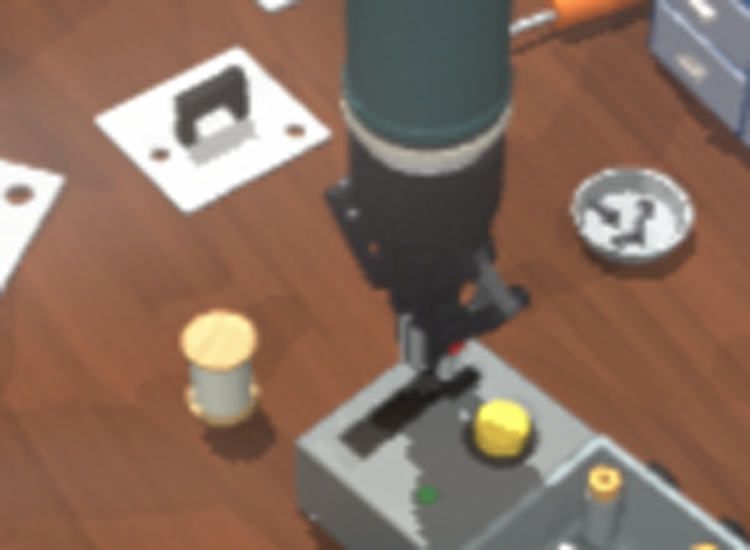

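The lever's red is back near its initial spot. Compare its centroid with the initial (253.1,188.2), area 33.

```bash
cat > lev.py <<'E'
from h import *
from pose import blobs
for n in("scene","side"):
    c=cap(n); hsv=cv2.cvtColor(c['frame'],cv2.COLOR_RGB2HSV); H,S,V=[hsv[...,i].astype(int) for i in range(3)]
    for p,a in blobs(c,((H<5)|(H>175))&(S>170)&(V>110),5):
        w=ray(c,p,100)
        if 430<w[0]<560 and -150<w[1]<-50: print(n,p.round(1),a)
E
python3 lev.py; python3 -m jog '[[0,0,0.08,0,255],[0,0,0,0,255],[0,0,0,0,255],[0,0,0,0,255],[0,0,0,0,255]]' | grep -E 'tcp_pos|force'; python3 lev.py
```

```text
scene [252.9 187. ] 34
tcp_pos: [495.8, -100.2, 61.2]
force: [-0.0, -1.2, -0.4]
scene [252.5 188.4] 33
```

```bash
python3 -m jog '[[0,0,0.05,0,255],[0,0,0,0,255],[0,0,-0.3,0,255],[0,0,-0.7,0,255],[-0.4,0,-0.7,0,255]]' | grep -E 'tcp_pos|force'; python3 lev.py;python3 -m jog '[[-0.8,0,-0.5,0,0],[-1,0,0,0,0],[-1,0,0,0,0],[-0.6,0,0,0,0],[0,0,0,0,0]]' | grep -E 'tcp_pos|force'; python3 lev.py; python3 -c "
from h import *
need([466,167,170],5)
c=cap('side'); crop(c,'r6',200,350,180,290,5)"
```

```text
tcp_pos: [445.8, -110.5, 71.8]
force: [-1.2, -0.4, -0.1]
scene [253.2 188.2] 32
side [291.7 242.7] 46
tcp_pos: [429.8, -114.2, 176.9]
force: [0.7, -0.3, -0.8]
scene [253.2 188.1] 34
side [291.2 243.6] 60
t 14.5 tcp [ 428.5 -113.7  175.4] head 11.86 gap 85.3 F [-0.5  0.8 -0.2]
units x,y,z: [0.215 8.899 3.145] turn 0.153 tilt [-0.0017  0.0162]
```

View pics/r6.png

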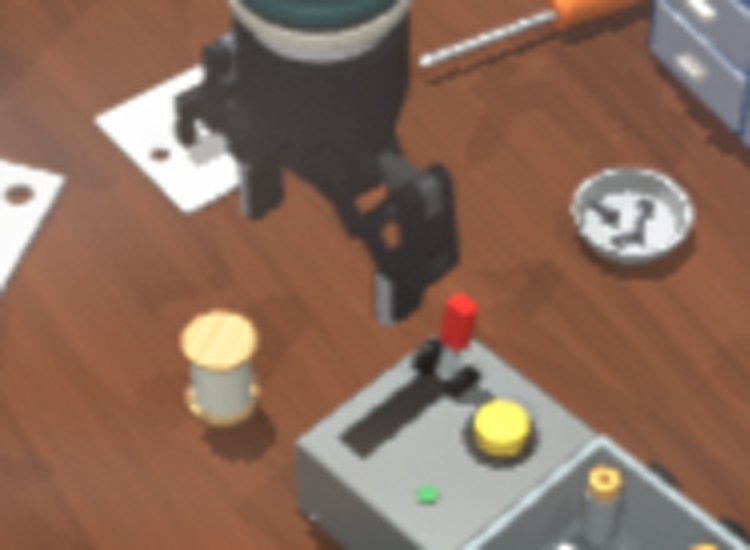

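The lever is back at its initial pixel in both views: (253.2,188.1) and (291.2,243.6). On to the plate.

```bash
python3 -m jog '[[0,0.9,0.2,0.15,0],[0,1,0.1,0,0],[0,1,0.1,0,0],[0,1,0.1,0,0],[0,1,0.1,0,0]]' | grep tcp_pos; python3 -m jog '[[0,1,0.1,0,0],[0,1,0.1,0,0],[0,1,0.1,0,0],[0,0.6,0,0,0],[0,0,0,0,0]]' | grep tcp_pos;  python3 -c "
from h import *
need([466,167,170],5)
cap('wrist','w3')"
```

```text
tcp_pos: [427.3, 37.8, 169.4]
tcp_pos: [423.4, 151.2, 163.6]
t 15.8 tcp [423.4 151.2 163.6] head 4.78 gap 85.4 F [ 0.  -0.  -0.1]
units x,y,z: [-0.22   0.406  1.458] turn -0.005 tilt [ 0.0034 -0.0052]
```

View pics/w3.png

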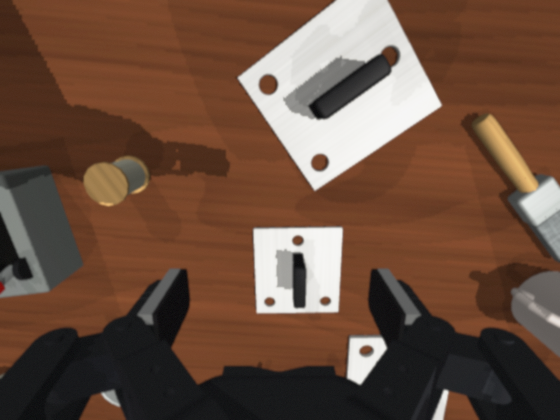

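The wrist view shows the small plate with its single hole near at (298,240), the pair far at (270,301) and (325,301), and the handle at (299,281). That is the right-way-round orientation. Measuring.

```bash
cat > plate.py <<'E'
from h import *
from pose import kabsch
def plate(c,seed,z=4,lo=(80,170)):
    f=c['frame']; hsv=cv2.cvtColor(f,cv2.COLOR_RGB2HSV).astype(int)
    m=((hsv[...,1]<60)&(hsv[...,2]>110)).astype(np.uint8)
    cs,hi=cv2.findContours(m,cv2.RETR_CCOMP,cv2.CHAIN_APPROX_NONE)
    best=None
    for i,k in enumerate(cs):
        if hi[0][i][3]<0 and cv2.contourArea(k)>1500 and cv2.pointPolygonTest(k,seed,False)>=0: best=i
    k=cs[best]; W=np.array([ray(c,p,z)[:2] for p in k[:,0]]).astype(np.float32)
    r=cv2.minAreaRect(W); print("outline",np.round(r[0],1),np.round(r[1],1),round(r[2],2))
    for i,q in enumerate(cs):
        if hi[0][i][3]==best and cv2.contourArea(q)>10:
            M=cv2.moments(q); p=(M['m10']/M['m00'],M['m01']/M['m00']); print(" hole",np.round(p,1),cv2.contourArea(q),ray(c,p,z).round(1))
if __name__=="__main__":
    c=cap('wrist'); plate(c,(320,265)); crop(c,'w3c',230,370,210,330,5)
    print(c['o'].round(1))
E
python3 plate.py
```

```text
outline [520.8 182.6] [113.5 102.2] 5.51
 hole [269.7 301.1] 64.0 [563.2 152.6   4. ]
 hole [325.5 300.2] 61.5 [556.5 220.2   4. ]
 hole [299.  280.2] 720.0 [531.8 185.3   4. ]
 hole [297.9 240. ] 82.0 [480.6 178.8   4. ]
[347.5 145.1 331.9]
```

View pics/w3c.png

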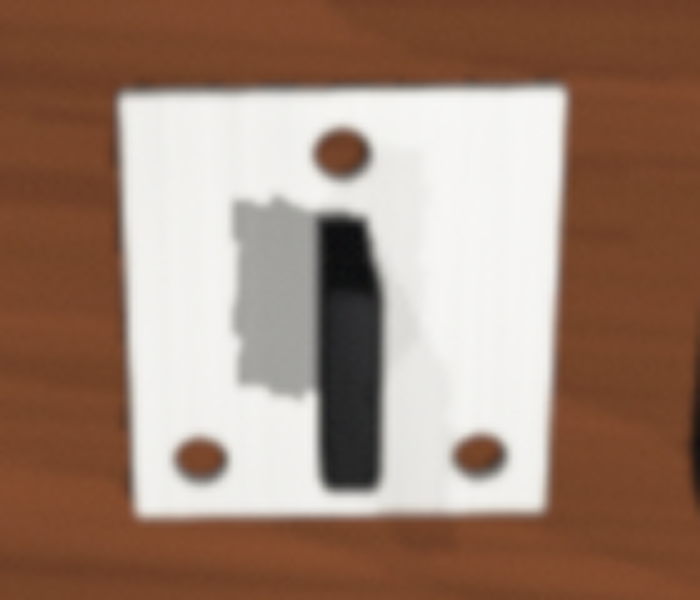

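```bash
python3 -c "
from h import *
need([520.2,182.6,80],5.5)"; python3 -m jog '[[0,0.3,0.6,-0.016,0],[0.5,0.2,0.6,0,0],[0.8,0.2,0.7,0,0],[0.8,0.1,0.7,0,0],[0.5,0.1,0.5,0,0]]' | grep tcp_pos; python3 -m jog '[[0,0,0,0,0],[0,0,0,0,0],[0,0,0,0,0],[0,0,0,0,0],[0,0,0,0,0]]' | grep tcp_pos; python3 -c "
from h import *
need([520.2,182.6,80],5.5)
cap('wrist','w4')
c=cap('side'); crop(c,'t1',180,320,120,240,5)"
```

```text
t 15.9 tcp [423.6 150.1 163.8] head 4.7 gap 85.7 F [0.7 0.2 0.1]
units x,y,z: [2.78  0.806 3.312] turn -0.018 tilt [ 0.003 -0.005]
tcp_pos: [523.8, 185.7, 84.3]
tcp_pos: [525.4, 185.1, 84.9]
t 17.15 tcp [525.4 185.1  84.9] head 5.19 gap 85.5 F [-0.1  0.1  0.4]
units x,y,z: [ 0.162 -0.068 -0.181] turn -0.007 tilt [0.0037 0.0037]
```

View pics/w4.png

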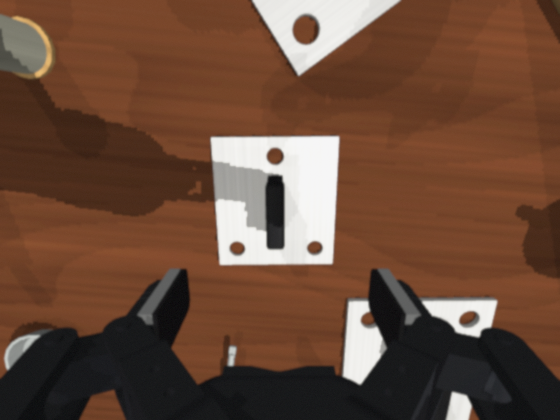

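View pics/t1.png

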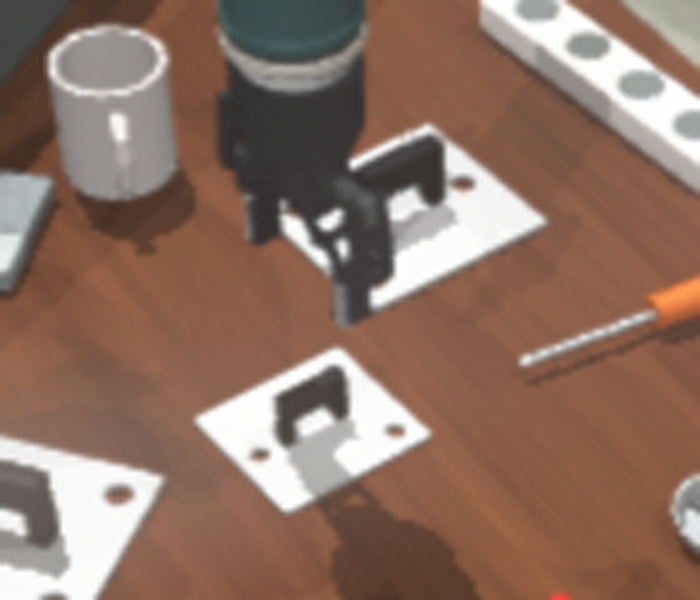

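Run:
```python
from plate import *
c=cap('wrist'); plate(c,(310,190)); need([520.2,182.6,45],5.5)
```

```text
outline [520.9 183. ] [112.3 101.8] 5.58
 hole [314.4 247.2] 146.5 [556.9 220.7   4. ]
 hole [236.8 247.7] 143.5 [563.3 153.1   4. ]
 hole [274.3 211.5] 1397.5 [527.3 183.    4. ]
 hole [274.7 155.8] 211.5 [480.9 179.3   4. ]
t 17.3 tcp [525.5 185.1  84.7] head 5.19 gap 85.6 F [-1.   0.1 -0.4]
units x,y,z: [ 1.321 -0.072 -0.187] turn -0.007 tilt [0.0037 0.0035]
```

```bash
python3 -m jog '[[0.4,-0.06,-0.18,-0.01,0],[0.5,0,0,0,0],[0.4,0,0,0,0],[0,0,0,0,0],[0,0,0,0,0]]' | grep -E 'tcp_pos|force'; python3 -c "
from h import *
need([520.5,183.1,30],5.5)
c=cap('side'); crop(c,'t2',180,320,120,240,5)
c=cap('scene'); crop(c,'t3',290,430,150,270,5)"
```

```text
tcp_pos: [518.8, 182.6, 41.7]
force: [-0.9, 0.6, 0.3]
t 17.93 tcp [518.8 182.6  41.7] head 5.68 gap 85.4 F [-0.9  0.6  0.3]
units x,y,z: [0.39  0.009 0.056] turn 0.004 tilt [0.0034 0.001 ]
```

View pics/t2.png

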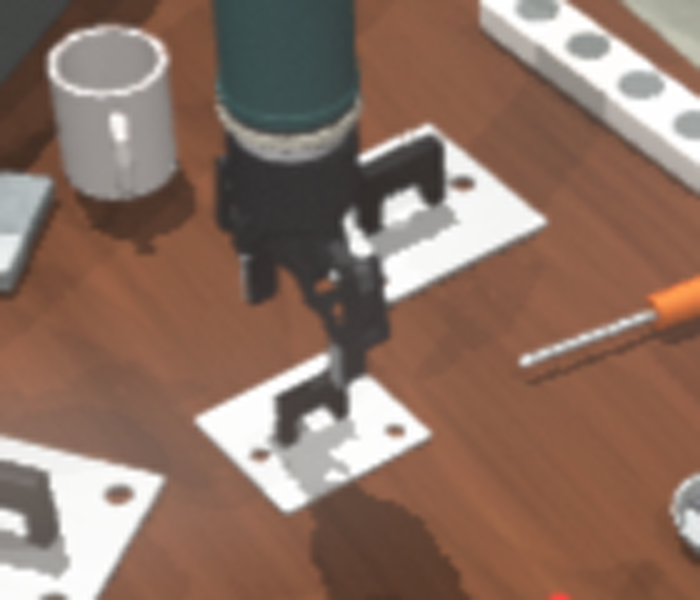

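View pics/t3.png

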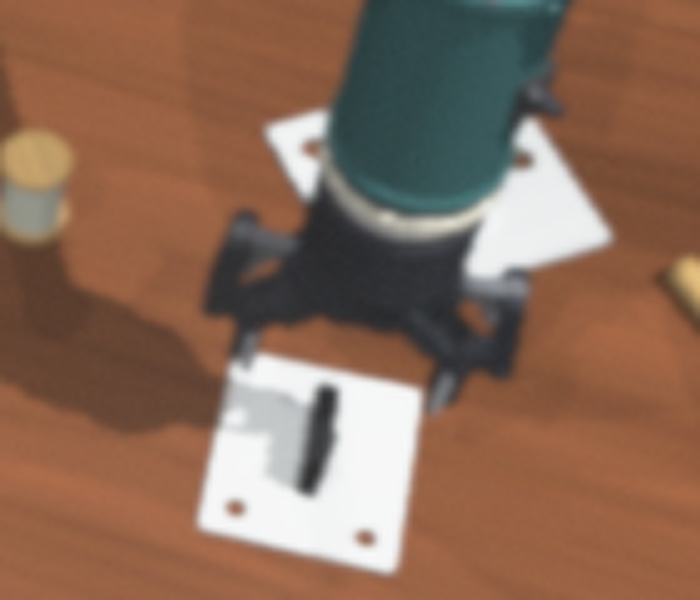

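```bash
cat >> h.py <<'E'
def tri(s,d,p,q):
    A=[];b=[]
    for c,x in((s,p),(d,q)):
        v=c["Rw"]@np.array([(x[0]-c["cx"])/c["fx"],(x[1]-c["cy"])/c["fy"],1]); v/=np.linalg.norm(v)
        P=np.eye(3)-np.outer(v,v); A.append(P); b.append(P@c["o"])
    X=np.linalg.solve(sum(A),sum(b)); return X.round(1),np.linalg.norm(A[0]@X-b[0]).round(1)
E
python3 - <<'E'
from h import *
s=cap('scene');d=cap('side')
print(tri(s,d,(339.4,223),(249,197)),tri(s,d,(377.4,232),(231.6,180)))
E
```

```text
(array([524.1, 138.6,  71.9]), np.float64(1.4)) (array([516.3, 233.9,  71.4]), np.float64(1.6))
```

Triangulated open tips sit at z≈72 with a reading of 41.7, where about 55 was expected. That is the same roughly 20 mm "shorter fingers" offset seen at the button, so I'll grasp at a reading near −5 and check on the way down.

```bash
python3 -m jog '[[0.4,0,0.05,0,0],[0.4,0,0,0,0],[0.3,0,0,0,0],[0,0,0,0,0],[0,0,0,0,0]]' | grep -E 'tcp_pos|force'; python3 -c "
from h import *
need([520.5,183.1,-5],5.5)
c=cap('side'); crop(c,'t4',180,320,120,240,5)
c=cap('scene'); crop(c,'t5',290,430,150,270,5)"
```

```text
tcp_pos: [521.0, 183.0, 6.9]
force: [-0.9, 0.5, -0.3]
t 18.75 tcp [521.  183.    6.9] head 5.68 gap 85.8 F [-0.9  0.5 -0.3]
units x,y,z: [ 0.396  0.003 -0.016] turn 0.004 tilt [0.0035 0.0022]
```

View pics/t4.png

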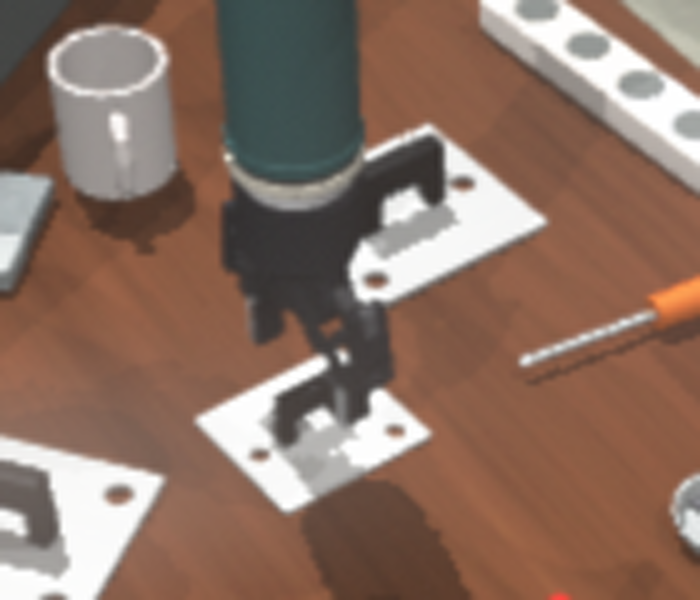

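View pics/t5.png

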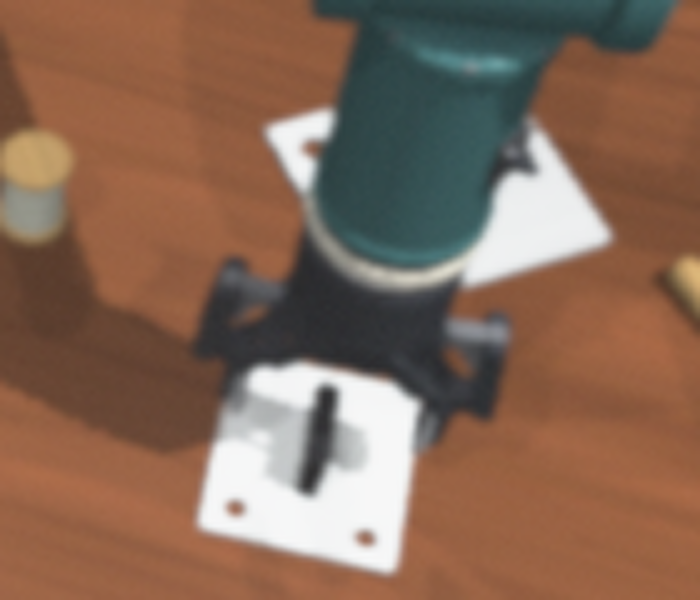

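```bash
python3 - <<'E'
from h import *
s=cap('scene');d=cap('side')
print(tri(s,d,(336.4,232),(249,205)),tri(s,d,(375.4,240),(232.5,188.4)))
E
python3 -m jog '[[0.25,0,0,0,0],[0.12,0,0,0,0],[0,0,0,0,0],[0,0,0,0,0],[0,0,0,0,0]]' | grep -E 'tcp_pos|force'
```

```text
(array([526.2, 139.4,  34.2]), np.float64(1.5)) (array([517.4, 236.4,  33.9]), np.float64(2.6))
tcp_pos: [521.6, 183.2, -4.2]
force: [0.6, -0.4, 0.2]
```

```bash
python3 -m jog '[[0,0,0,0,255],[0,0,0,0,255],[0,0,0,0,255],[0,0,0,0,255],[0,0,0,0,255]]'; python3 -c "
from h import *
need([520.5,183.1,60],5.5)
c=cap('side'); crop(c,'t6',180,320,120,240,5)
cap('wrist','w5')"
```

```text
time: 20.2
tcp_pos: [522.0, 183.3, -3.7]
tcp_rot: [[0.004, -0.099, 0.995], [0.004, 0.995, 0.099], [-1.0, 0.004, 0.005]]
force: [0.2, 0.3, 0.2]
finger_gap: 12.5
t 20.2 tcp [522.  183.3  -3.7] head 5.69 gap 12.5 F [0.2 0.3 0.2]
units x,y,z: [-2.122  0.007 -0.039] turn 0.004 tilt [0.0037 0.0047]
```

View pics/t6.png

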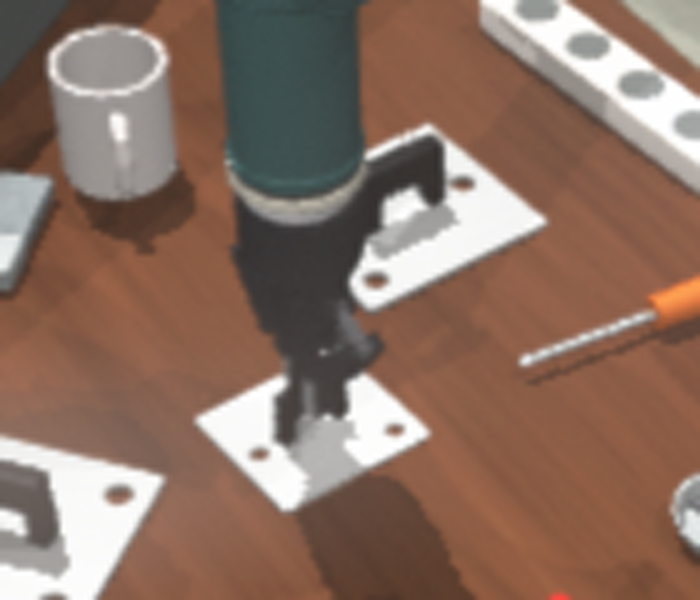

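View pics/w5.png

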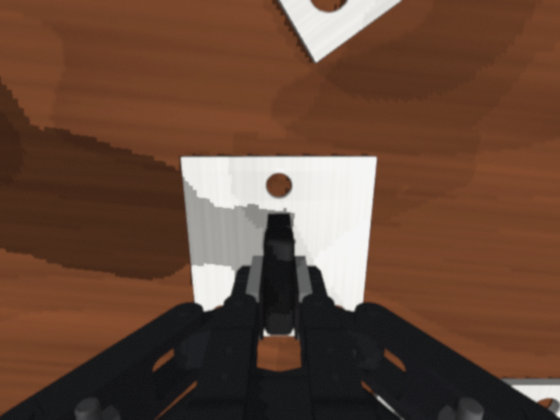

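Gripped: gap 12.5 mm, with the handle between the pads in the wrist view. Lifting.

```bash
python3 -m jog '[[-0.3,0,0,0,255],[-0.6,0,0,0,255],[-0.8,0,0,0,255],[-0.8,0,0,0,255],[-0.8,0,0,0,255]]'|grep -E 'pos|force|gap'; python3 -m jog '[[-0.8,0,0,0,255],[-0.8,0,0,0,255],[-0.5,0,0,0,255],[0,0,0,0,255],[0,0,0,0,255]]'|grep -E 'pos|force|gap'; python3 -c "
from h import *
need([460,-210,150],12.1)
cap('side','u1')"
```

```text
tcp_pos: [518.2, 182.0, 96.8]
force: [-0.1, 0.5, -1.7]
finger_gap: 12.5
tcp_pos: [517.5, 181.5, 163.7]
force: [-0.0, -0.6, -2.0]
finger_gap: 12.8
t 21.55 tcp [517.5 181.5 163.7] head 5.68 gap 12.8 F [-0.  -0.6 -2. ]
units x,y,z: [  0.427 -12.798  -3.198] turn -0.143 tilt [ 0.0027 -0.0019]
```

View pics/u1.png

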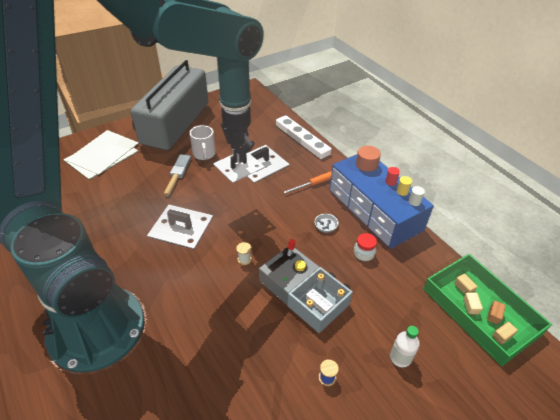

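Plate lifted, about 2 N of weight. Carrying it high over to the box.

```bash
python3 -m jog '[[0,-0.4,-0.1,-0.07,255],[0,-0.8,-0.2,-0.073,255],[0,-0.9,-0.2,0,255],[0,-0.9,-0.2,0,255],[0,-0.9,-0.2,0,255]]'|grep -E 'pos|force|gap'; python3 -m jog '[[0,-0.9,-0.2,0,255],[0,-0.9,-0.2,0,255],[0,-0.9,-0.2,0,255],[0,-0.9,-0.2,0,255],[0,-0.9,-0.2,0,255]]'|grep -E 'pos|force|gap'; python3 -c "
from h import *
need([510,-240,150],12.1)"
```

```text
tcp_pos: [509.7, 60.0, 157.9]
force: [0.0, -0.4, -1.4]
finger_gap: 12.6
tcp_pos: [505.9, -82.3, 152.1]
force: [-0.7, 0.3, -2.2]
finger_gap: 12.6
t 22.85 tcp [505.9 -82.3 152.1] head 12.56 gap 12.6 F [-0.7  0.3 -2.2]
units x,y,z: [ 0.047 -5.162 -1.008] turn 0.01 tilt [ 0.0085 -0.02  ]
```

```bash
python3 -m jog '[[0,-0.9,-0.2,0.01,255],[0,-0.9,-0.2,0,255],[0,-0.9,-0.2,0,255],[0,-0.9,-0.2,0,255],[0,-0.9,-0.2,0,255]]'|grep -E 'pos|force|gap'; python3 -m jog '[[0,-0.4,-0.1,0,255],[0,0,0,0,255],[0,0,0,0,255],[0,0,0,0,255],[0,0,0,0,255]]'|grep -E 'pos|force|gap'; python3 -c "
from h import *
need([510,-240,110],12.1)
cap('wrist','v1'); c=cap('scene'); crop(c,'v2',150,310,80,220,5); c=cap('side'); crop(c,'v3',230,370,180,310,5)"
```

```text
tcp_pos: [501.4, -223.7, 145.7]
force: [0.6, -0.3, -1.2]
finger_gap: 12.7
tcp_pos: [499.6, -234.4, 143.3]
force: [-0.1, 0.5, -1.9]
finger_gap: 12.7
t 24.1 tcp [ 499.6 -234.4  143.3] head 12.04 gap 12.7 F [-0.1  0.5 -1.9]
units x,y,z: [ 1.097 -0.276  0.335] turn -0.001 tilt [ 0.019  -0.0306]
```

View pics/v1.png

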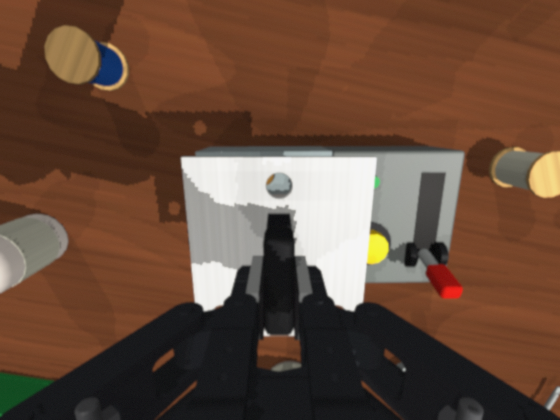

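View pics/v2.png

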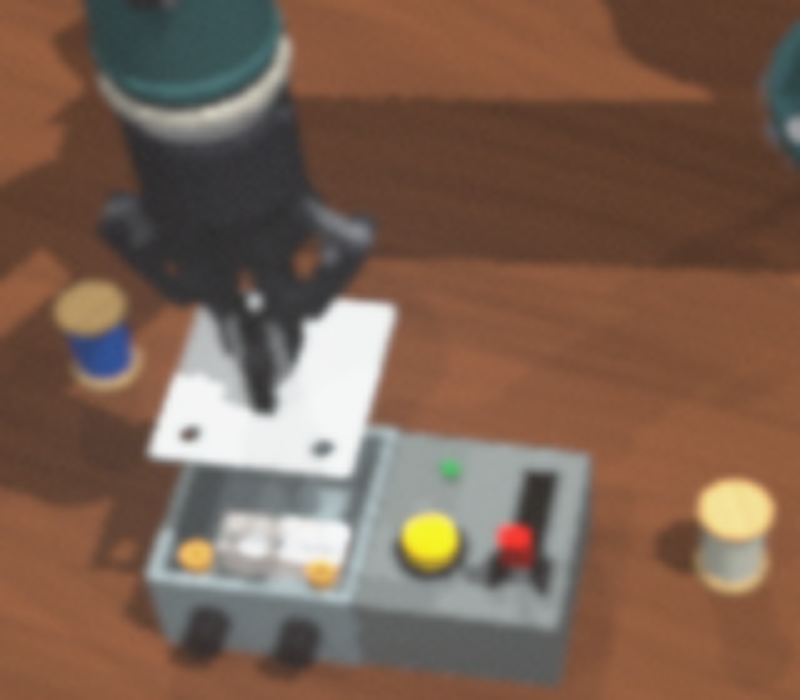

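View pics/v3.png

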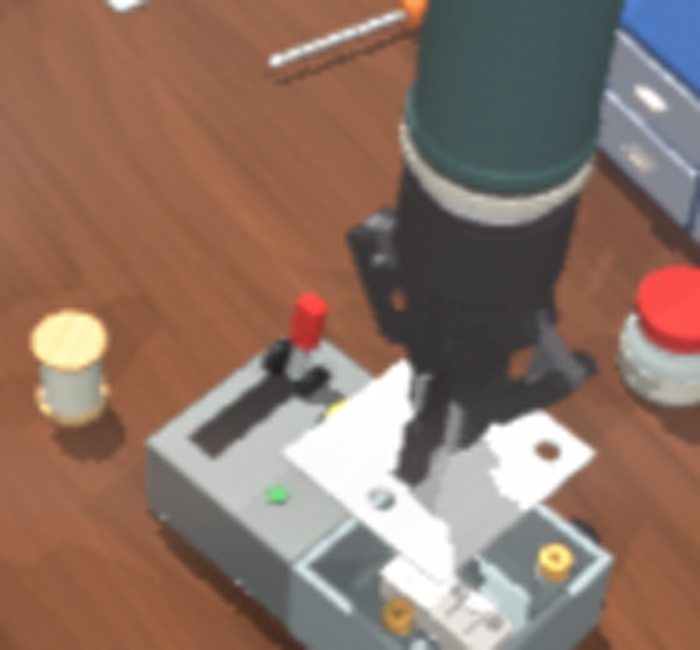

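The plate now hangs above and slightly robotwards of the open half, right way round, with lever and button untouched. Tool tilt has drifted to about 0.036 rad. Descending partway with the xy correction, then measuring.

```bash
python3 -m jog '[[0.2,-0.1,0.1,0,255],[0.4,-0.1,0.1,0,255],[0.4,-0.08,0.1,0,255],[0.4,0,0.05,0,255],[0,0,0,0,255]]'|grep -E 'pos|force|gap'; python3 -c "
from h import *
need([510,-240,100],12.1)
cap('wrist','x1'); c=cap('scene'); crop(c,'x2',150,310,80,220,5); c=cap('side'); crop(c,'x3',230,370,180,310,5)"
```

```text
tcp_pos: [510.7, -240.5, 97.0]
force: [-1.1, -0.5, -1.9]
finger_gap: 12.6
t 24.88 tcp [ 510.7 -240.5   97. ] head 12.02 gap 12.6 F [-1.1 -0.5 -1.9]
units x,y,z: [-0.1    0.022 -0.021] turn -0.002 tilt [ 0.0197 -0.0315]
```

View pics/x2.png

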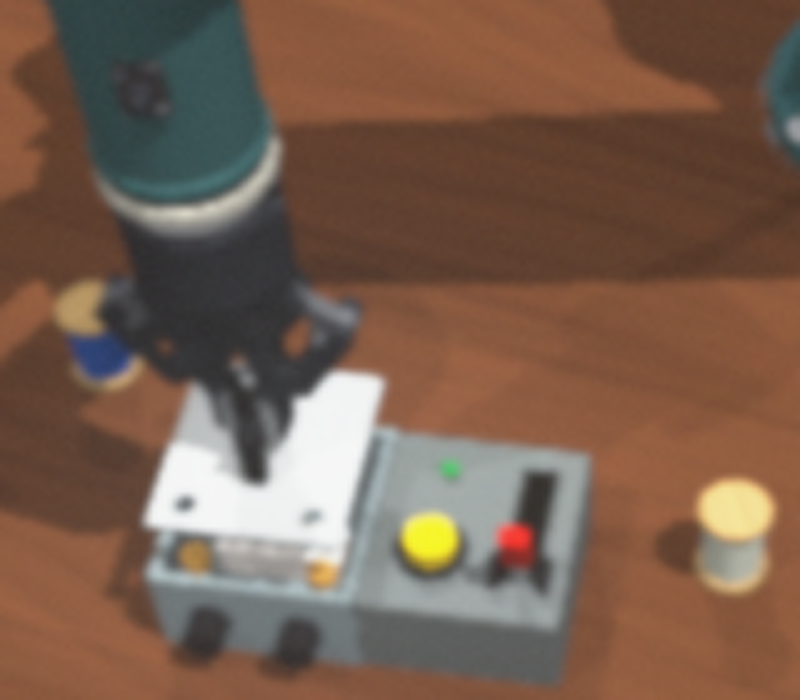

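View pics/x3.png

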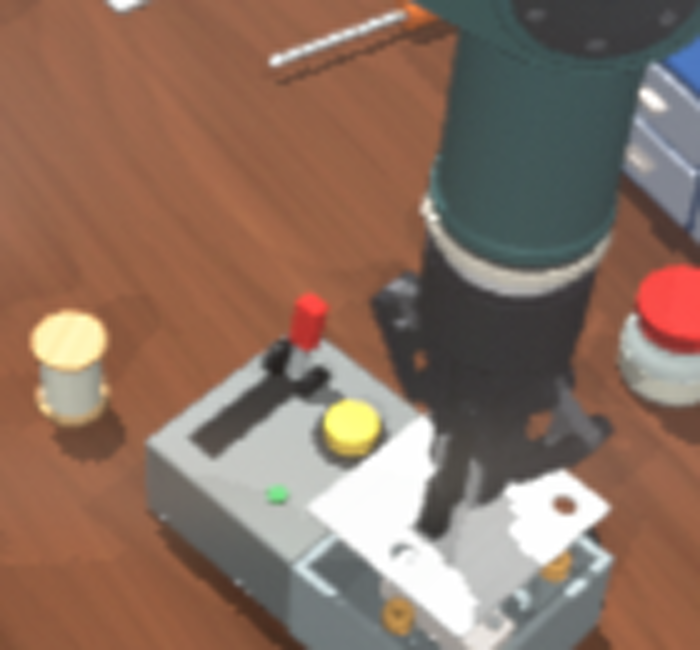

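```bash
cat > rel.py <<'E'
from h import *
s=cap('scene');d=cap('side')
def rel(pts):
    # insert reference in same cameras
    ins={'i0':tri(s,d,(213.9,194.4),(320.6,276.1))[0],'i1':tri(s,d,(188.5,190.9),(340.6,291.9))[0],'i2':tri(s,d,(208.2,169.5),(309.3,302.8))[0]}
    A=np.array([[40,-21],[40,-89],[-40,-55.]]); B=np.array([ins[k][:2] for k in('i0','i1','i2')])
    from pose import kabsch
    th,t,e=kabsch(A,B); z0=np.mean([v[2] for v in ins.values()])
    print("box",t.round(1),np.degrees(th).round(1))
    R=np.array([[np.cos(th),-np.sin(th)],[np.sin(th),np.cos(th)]])
    for n,p,q,pl in pts:
        X,r=tri(s,d,p,q); b=R.T@(X[:2]-t)-[0,-55]
        print(n,"plate-target frame",b.round(1),"expected",pl,"err",(b-pl).round(1),"z over rim",round(X[2]-z0,1),"res",r)
E
python3 - <<'E'
from rel import *
rel([("++",(219,188.6),(315,264),[55,50]),("+-",(179.4,184.6),(352,281.6),[55,-50]),("-+",(227,155.6),(291.6,281),[-55,50]),("h1",(186.8,180.6),(343,280.6),[40,-34])])
E
```

```text
box [ 499.  -189.6] 12.1
++ plate-target frame [41.  54.5] expected [55, 50] err [-14.    4.5] z over rim 31.0 res 1.0
+- plate-target frame [ 55.7 -48.5] expected [55, -50] err [0.7 1.5] z over rim 45.0 res 3.0
-+ plate-target frame [-53.6  53.5] expected [-55, 50] err [1.4 3.5] z over rim 51.6 res 3.2
h1 plate-target frame [ 41.2 -32.2] expected [40, -34] err [1.2 1.8] z over rim 46.7 res 2.5
```

Ignoring the "++" corner, which is occluded in the side view, the plate is within about 2–3 mm in xy and about 43 mm above the rim, tilted about 0.037 rad. I'll try an asymmetric fast-out, slow-back motion to reduce the tilt before descending.

```bash
python3 -m jog '[[0,0,1,0,255],[0,0,-0.25,0,255],[0,0,-0.25,0,255],[0,0,-0.25,0,255],[0,0,-0.25,0,255]]'|grep -E 'pos|gap'; python3 -c "
from h import *
need([510,-240,97],12.1)"
```

```text
tcp_pos: [510.6, -242.0, 100.8]
finger_gap: 12.6
t 25.75 tcp [ 510.6 -242.   100.8] head 12.0 gap 12.6 F [ 0.1  0.5 -2.3]
units x,y,z: [ 0.129  0.068 -0.002] turn -0.002 tilt [ 0.0151 -0.0274]
```

That helps: about 0.006 rad less per cycle. Repeating.

```bash
for i in 1 2; do python3 -m jog '[[0.1,0.03,1,0,255],[0,0,-0.25,0,255],[0,0,-0.25,0,255],[0,0,-0.25,0,255],[0,0.03,-0.25,0,255]]'|grep -E 'pos|gap'; done; python3 -c "
from h import *
need([510,-240,97],12.1)"
```

```text
tcp_pos: [504.9, -241.1, 98.2]
finger_gap: 12.8
tcp_pos: [499.3, -239.7, 95.5]
finger_gap: 12.9
t 27.0 tcp [ 499.3 -239.7   95.5] head 11.75 gap 12.9 F [ 0.3 -0.6 -1.9]
units x,y,z: [-0.062 -0.081  0.345] turn -0.008 tilt [ 0.0171 -0.0316]
```

```bash
python3 -m jog '[[0,0,1,0,255],[0,0,-0.2,0,255],[0,0,-0.2,0,255],[0,0,-0.15,0,255],[0,0,-0.1,0,255]]'|grep -E 'pos|gap'; python3 -c "
from h import *
need([510,-240,97],12.1)"; python3 -m jog '[[-1,0,0,0,255],[0.25,0,0,0,255],[0.25,0,0,0,255],[0.25,0,0,0,255],[0.25,0,0,0,255]]'|grep -E 'pos|gap'; python3 -c "
from h import *
need([510,-240,97],12.1)"
```

```text
tcp_pos: [504.7, -237.9, 95.4]
finger_gap: 12.6
t 27.62 tcp [ 504.7 -237.9   95.4] head 11.63 gap 12.6 F [-0.9  0.6 -1.8]
units x,y,z: [-0.062 -0.104  0.158] turn -0.01 tilt [ 0.0186 -0.0341]
tcp_pos: [501.7, -237.2, 92.4]
finger_gap: 12.6
t 28.25 tcp [ 501.7 -237.2   92.4] head 11.57 gap 12.6 F [-0.3 -0.2 -2.2]
units x,y,z: [-0.166 -0.143  0.246] turn -0.012 tilt [ 0.021  -0.0368]
```

```bash
python3 -m jog '[[-0.25,0,0.1,-0.01,255],[-0.25,0,0.1,0,255],[-0.25,0,0,0,255],[-0.25,0,0,0,255],[1,0,0,0,255]]'|grep -E 'pos|gap'; python3 -c "
from h import *
need([510,-240,97],12.1)"; python3 -m jog '[[-0.25,0,0.1,0,255],[-0.25,0,0,0,255],[-0.25,0,0,0,255],[-0.25,0,0,0,255],[0.9,0,0,0,255]]'|grep -E 'pos|gap'; python3 -c "
from h import *
need([510,-240,97],12.1)"
```

```text
tcp_pos: [510.9, -237.3, 96.0]
finger_gap: 12.5
t 28.88 tcp [ 510.9 -237.3   96. ] head 12.07 gap 12.5 F [ 0.6 -0.5 -2.5]
units x,y,z: [-0.034 -0.081 -0.048] turn -0.001 tilt [ 0.0173 -0.0323]
tcp_pos: [517.2, -238.5, 106.1]
finger_gap: 12.7
t 29.5 tcp [ 517.2 -238.5  106.1] head 12.07 gap 12.7 F [ 0.6 -0.6 -2.3]
units x,y,z: [ 0.309 -0.003 -0.237] turn -0.001 tilt [ 0.0119 -0.0266]
```

```bash
for i in 1 2; do python3 -m jog '[[-0.2,0,-0.2,0,255],[-0.2,0,-0.1,0,255],[-0.2,0,0,0,255],[-0.2,0,0,0,255],[1,0,0,0,255]]'|grep -E 'pos|gap'; python3 -c "
from h import *
need([510,-240,97],12.1)"; done
```

```text
tcp_pos: [510.6, -242.5, 107.1]
finger_gap: 12.6
t 30.12 tcp [ 510.6 -242.5  107.1] head 12.05 gap 12.6 F [ 0.8 -0.3 -2.6]
units x,y,z: [0.336 0.082 0.006] turn -0.001 tilt [ 0.0062 -0.0208]
tcp_pos: [504.1, -246.3, 107.8]
finger_gap: 12.7
t 30.75 tcp [ 504.1 -246.3  107.8] head 12.05 gap 12.7 F [ 0.3 -0.6 -2.8]
units x,y,z: [0.357 0.165 0.242] turn -0.001 tilt [ 0.0007 -0.0153]
```

Working well. Two more cycles while re-centring.

```bash
python3 -m jog '[[-0.2,0.1,0.1,0,255],[-0.2,0.1,0.1,0,255],[-0.2,0,0,0,255],[-0.2,0,0,0,255],[1,0,0,0,255]]'|grep -E 'pos|gap';python3 -m jog '[[-0.15,0.05,0,0,255],[-0.2,0,0,0,255],[-0.2,0,0,0,255],[-0.2,0,0,0,255],[1,0,0,0,255]]'|grep -E 'pos|gap'; python3 -m jog '[[0,0,0,0,255],[0,0,0,0,255],[0,0,0,0,255],[0,0,0,0,255],[0,0,0,0,255]]'|grep -E 'pos|gap'; python3 -c "
from h import *
need([510,-240,80],12.1)"
```

```text
tcp_pos: [512.5, -240.3, 108.4]
finger_gap: 12.7
tcp_pos: [515.0, -240.6, 107.4]
finger_gap: 13.0
tcp_pos: [515.3, -240.8, 109.7]
finger_gap: 12.7
t 32.62 tcp [ 515.3 -240.8  109.7] head 12.08 gap 12.7 F [ 0.  -0.7 -1.9]
units x,y,z: [ 0.989  0.074 -0.165] turn -0.001 tilt [-0.0106 -0.0033]
```

```bash
python3 -m jog '[[0.25,0,-0.06,0,255],[0.3,0,-0.06,0,255],[0.3,0,-0.04,0,255],[0.2,0,0,0,255],[0,0,0,0,255]]'|grep -E 'pos|gap';  python3 -c "
from h import *
need([510,-241.5,66],12.1)
cap('wrist','y1'); c=cap('scene'); crop(c,'y2',160,260,130,220,7); c=cap('side'); crop(c,'y3',270,370,230,330,7)"
```

```text
tcp_pos: [509.5, -241.9, 75.2]
finger_gap: 12.8
t 33.25 tcp [ 509.5 -241.9   75.2] head 12.07 gap 12.8 F [ 1.   0.1 -1.8]
units x,y,z: [0.306 0.012 0.02 ] turn -0.001 tilt [-0.0093 -0.0047]
```

View pics/y2.png

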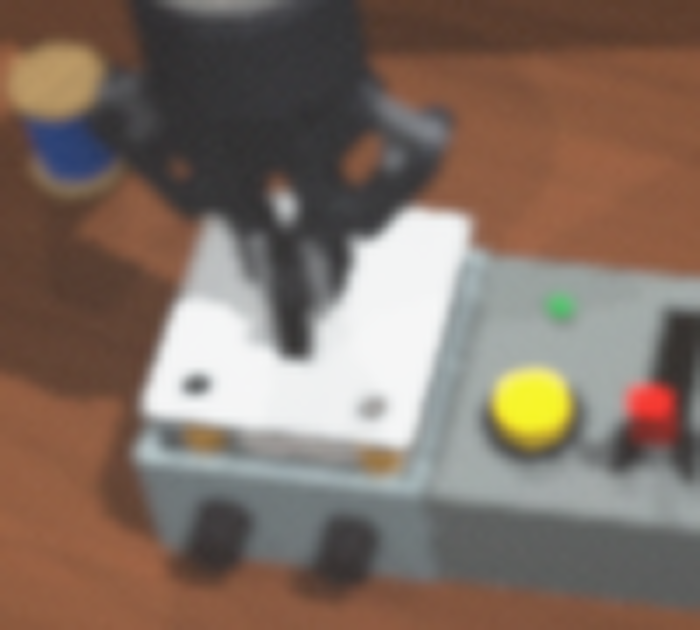

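View pics/y3.png

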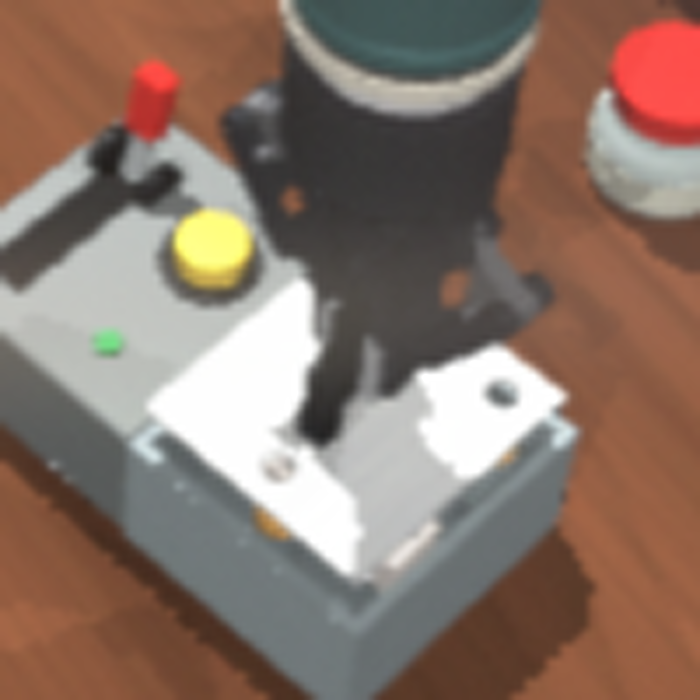

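View pics/y1.png

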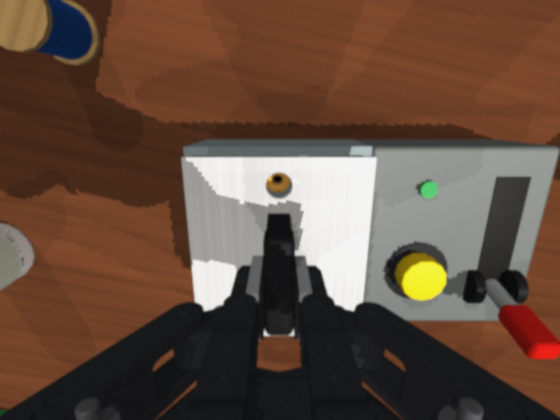

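Run:
```python
from rel import *
rel([("+-",(180.4,188.6),(351.1,286.9),[55,-50]),("-+",(227.6,160.7),(291.1,287.9),[-55,50]),("h1",(187.9,184.7),(341.7,286),[40,-34])])
w=cap('wrist'); crop(w,'y4',230,330,140,240,7)
```

```text
box [ 499.  -189.6] 12.1
+- plate-target frame [ 54.2 -50.1] expected [55, -50] err [-0.8 -0.1] z over rim 25.5 res 3.1
-+ plate-target frame [-56.4  51.9] expected [-55, 50] err [-1.4  1.9] z over rim 27.1 res 3.6
h1 plate-target frame [ 39.1 -33. ] expected [40, -34] err [-0.9  1. ] z over rim 26.5 res 2.3
```

View pics/y4.png

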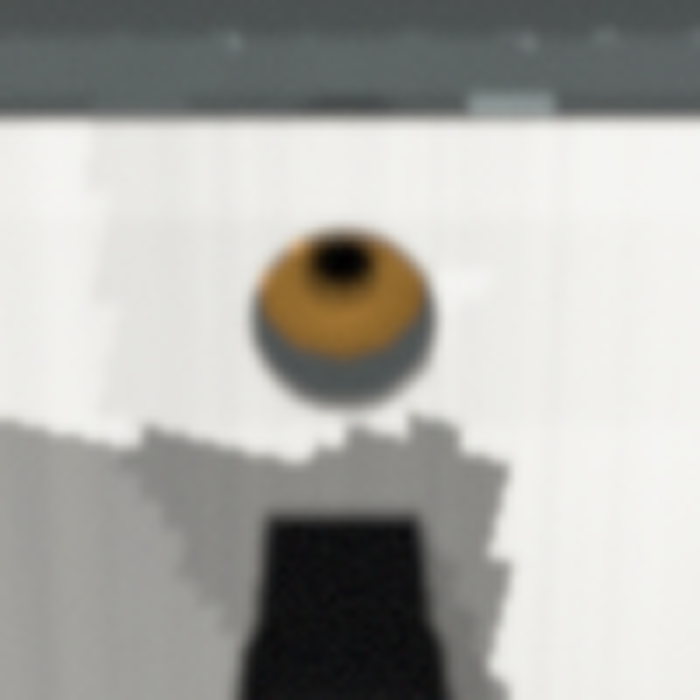

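The wrist view shows insert2's bore through hole 2: hole centre ≈ (279.0,185.3), bore ≈ (278.7,177.1).

Run:
```python
from h import *
w=cap('wrist'); th=np.radians(12.1); R=np.array([[np.cos(th),-np.sin(th)],[np.sin(th),np.cos(th)]])
a=ray(w,(279.0,185.3),82.9)
for z in(54,57,60):
    b=ray(w,(278.7,177.1),z); print(z,"hole-minus-insert in box frame",(R.T@(a-b)[:2]).round(2))
# hole diameter check
print(np.linalg.norm(ray(w,(252/7+230,185.3),82.9)-ray(w,(436/7+230,185.3),82.9)))
s=cap('scene');d=cap('side')
# scene / side single-view for h0,h1,h2 assuming heights camera-rim 54.3 ; hole top +26
for c,n,hp,ip in((s,'s0',(213,188.1),(213.9,194.4)),(s,'s1',(187.9,184.7),(188.5,190.9)),(d,'d1',(341.7,286),(340.6,291.9)),(d,'d2',(309.9,296.3),(309.3,302.8))):
    print(n,[(R.T@(ray(c,hp,54.3+k)-ray(c,ip,54.3))[:2]).round(1) for k in(22,26,30)])
```

```text
54 hole-minus-insert in box frame [-1.18  0.5 ]
57 hole-minus-insert in box frame [-0.6   0.47]
60 hole-minus-insert in box frame [-0.02  0.43]
14.003579023056126
s0 [array([-4.4, -0.8]), array([-1.5,  0.4]), array([1.3, 1.5])]
s1 [array([-4.3,  1.1]), array([-1.4,  2.5]), array([1.5, 4. ])]
d1 [array([2.3, 1.6]), array([-0.2,  0.1]), array([-2.7, -1.3])]
d2 [array([3.3, 3. ]), array([1.2, 1.4]), array([-0.9, -0.2])]
```

All views put every hole within about 1.5 mm of its insert, and hole size confirms the plate's height at about 20–22 mm clearance. Descending about 10 mm.

```bash
python3 -m jog '[[0.1,-0.01,0.02,0,255],[0.1,0,0,0,255],[0.1,0,0,0,255],[0.06,0,0,0,255],[0,0,0,0,255]]'|grep -E 'pos|force|gap';python3 -m jog '[[0,0,0,0,255],[0,0,0,0,255],[0,0,0,0,255],[0,0,0,0,255],[0,0,0,0,255]]'|grep -E 'pos|force|gap'; python3 -c "
from h import *
need([510,-241.5,66],12.1)
w=cap('wrist','z1'); crop(w,'z4',230,330,140,240,7); c=cap('scene'); crop(c,'z2',160,260,130,220,7); c=cap('side'); crop(c,'z3',270,370,230,330,7)"; python3 lev.py
```

```text
tcp_pos: [510.9, -242.6, 64.7]
force: [0.1, 0.3, -1.5]
finger_gap: 12.6
tcp_pos: [511.1, -242.7, 65.0]
force: [0.7, 0.8, -2.2]
finger_gap: 12.9
t 34.95 tcp [ 511.1 -242.7   65. ] head 12.08 gap 12.9 F [ 0.7  0.8 -2.2]
units x,y,z: [-0.035  0.046 -0.028] turn -0.0 tilt [-0.0111 -0.0028]
scene [253.2 188. ] 29
side [291.2 243.5] 58
```

View pics/z2.png

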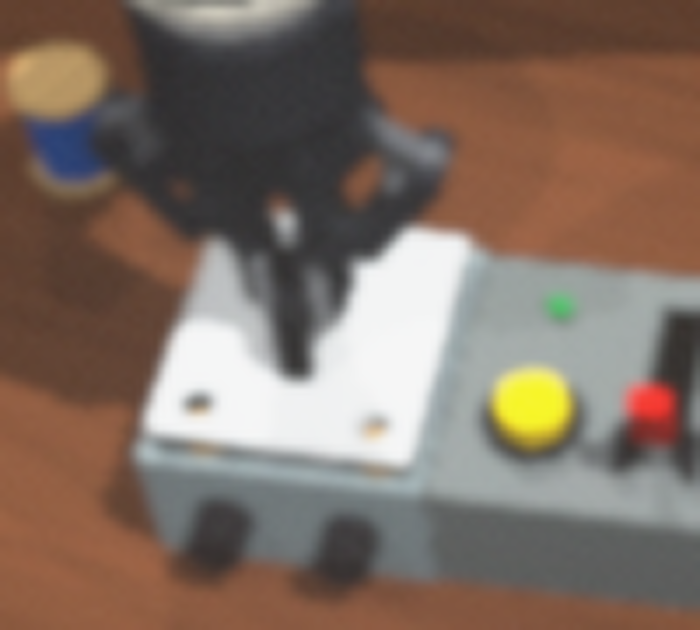

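View pics/z3.png

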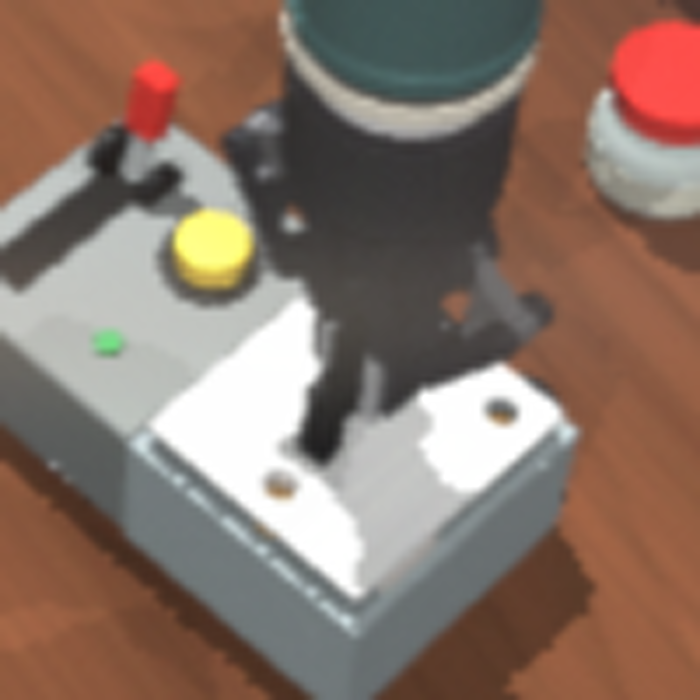

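View pics/z4.png

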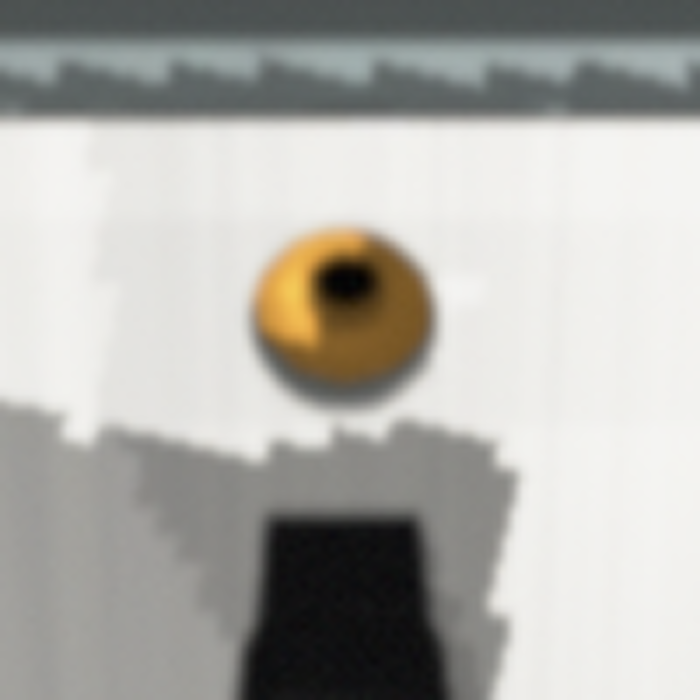

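Run:
```python
from rel import *
rel([("+-",(180.4,191.4),(350.7,289.3),[55,-50]),("-+",(227.6,164.3),(291.1,291.4),[-55,50]),("h1",(188.4,187.4),(341.7,288.6),[40,-34])])
w=cap('wrist'); th=np.radians(12.1); R=np.array([[np.cos(th),-np.sin(th)],[np.sin(th),np.cos(th)]])
zr=65.0
a=ray(w,(279.0,185.3),zr+7.7)
for z in(54,57,60):
    b=ray(w,(279.4,179.9),z); print(z,(R.T@(a-b)[:2]).round(2))
for c,n,hp,ip in((s,'s0',(213.3,190.7),(213.9,194.4)),(s,'s1',(188.4,187.4),(188.5,190.9)),(d,'d1',(341.7,288.6),(340.6,291.9)),(d,'d2',(310.1,299.3),(309.3,302.8))):
    print(n,[(R.T@(ray(c,hp,54.3+k)-ray(c,ip,54.3))[:2]).round(1) for k in(12,14,16,18)])
```

```text
box [ 499.  -189.6] 12.1
+- plate-target frame [ 55.1 -51. ] expected [55, -50] err [ 0.1 -1. ] z over rim 14.7 res 2.2
-+ plate-target frame [-56.1  51. ] expected [-55, 50] err [-1.1  1. ] z over rim 12.3 res 3.3
h1 plate-target frame [ 39.9 -33.7] expected [40, -34] err [-0.1  0.3] z over rim 15.4 res 2.6
54 [-0.9  -0.03]
57 [-0.29 -0.06]
60 [ 0.32 -0.09]
s0 [array([-3.3, -0.9]), array([-1.9, -0.4]), array([-0.4,  0.2]), array([1. , 0.8])]
s1 [array([-2.9,  1. ]), array([-1.5,  1.8]), array([-0. ,  2.5]), array([1.4, 3.2])]
d1 [array([2.4, 0.2]), array([ 1.1, -0.5]), array([-0.1, -1.3]), array([-1.3, -2. ])]
d2 [array([2.6, 0.8]), array([ 1.6, -0. ]), array([ 0.5, -0.8]), array([-0.6, -1.6])]
```

Underside is about 10 mm above the rim, and all holes are within about 1 mm of their inserts. The force is only the plate's weight, the lever sits at its initial pixels, and the tilt is about 0.012 rad. Handing in.

```bash
python3 -c "
from plant import env
print(env.job_done())"
```

```text
the job is handed in; nothing more can be done
None
```

The job is handed in with the cover plate held over the open half of the box; no verdict was reported. I pressed the test button until it bottomed (31 N), which dropped the lever, then pushed the lever back up onto its stop. I then lifted the smallest of the three plates by its handle and carried it there, finishing at about 35 s of the 64 s allowed.

Last checks before hand-in:
- **Alignment:** the three cameras put the holes mostly within 1–2 mm of their threaded holes. The wrist view of the single hole near the robot agreed to about 1 mm.
- **Height and contact:** the plate's underside is about 10 mm above the rim. The only force on the tool was the plate's weight of about 2 N, so it was not touching the box.
- **Level and grip:** tool tilt is about 0.012 rad. Finger opening is a steady 12.5–13 mm on the 14 mm bar.
- **Lever and button:** the lever is at its starting position in both fixed views, and the button looks fully out.
- **Other things on the bench:** I saw nothing touched or moved, but I did not measure each one.

Three things disagreed or drifted along the way:
- **Tip height:** the fingertips were about 15–24 mm higher than the reported tool position, so I set the press and grasp heights by force and camera instead.
- **Camera mismatch:** the scene and side cameras disagreed by a few millimetres. They put the rim at about z = 54 mm instead of 60, so I judged the final fit relative to the box in the same views.
- **Tool tilt:** it drifted to about 0.04 rad during carrying, and I brought it back down before lowering the plate.

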